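Change the specimen block behind the reagent bottles

ROBOT

A 6-joint arm with a two-finger parallel gripper is mounted at the origin on the work surface. World frame = base frame: x ahead of the robot, y to its left, z up, the work surface at z = 0. Lengths are in mm, angles in degrees, forces in N, time in s.
With the tool pointing down it reaches from about 300 to 850 mm from the base axis. Payload 4.2 kg.
Tool frame: the origin (TCP) lies between the finger pads; the fingertips stand 14 mm ahead of it and the grasp point (between the pads) lies 5 mm behind it; z points along the fingers, y is the line along which they close (so a half turn about z gives the same grasp; the last joint's range is limited). The gripper opens to 91 mm and grips with 3 to 60 N. Pads are 32 mm wide; open, the fingers measure 118 mm over their backs; the gripper's body (76 mm by 178 mm) begins 60 mm behind the grasp point.
Start: joints at [65.489, 18.312, 89.639, -0, 72.044, -1.146], TCP at [228.043, 527.862, 227.976] pointing down, gripper open.
Joint ranges: [-177.97, 177.97], [-48.28, 115.42], [12.27, 149.76], [-77.06, 257.06], [2.81, 150.46], [-146.56, 146.56]. Speed limits (degrees/s): [147.25, 147.25, 180, 180, 180, 180].

INTERFACE

Orientations are given as [roll, pitch, yaw] about the fixed x, y, z axes, in that order (R = Rz(yaw) Ry(pitch) Rx(roll)).
In Python, from workcell import * gives the robot as it stands. The module is installed in compiled form; this text tells all that it offers.
- The arm moves only by the tool send_rows, never from a script. Its argument "deltas" is a list of rows, each a list of 2 entries, a list of its own where there are three numbers: the shift along the tool's x, y, z normalised to -1 to 1, where 1 is 0.5 m, then the turn, a rotation vector about the tool's x, y, z normalised to -1 to 1, where 1 is 0.5 rad. A call has 1 to 10 rows; each row shifts and turns the commanded pose from where the row before left it, along the tool's axes as they then stand; what a row does not reach is not made up. A row lasts 1/10 s, in which the tool goes at most 50 mm and 8.59 degrees, less where a joint would pass 70% of its speed; a pose out of reach is approached as far as the arm can. A call with a number of a shift or a turn outside -1 to 1 is refused whole. A call with a gripper value outside its range is refused whole. "grip" is the closure, from 0 (fully open) to 1 (shut), set as the call begins (left out, the last holds). The fingers move at their own pace and stop on an object; "grip_force" is the grip in N (left out, the last holds). Time passes only in rows, so rows that do not move let the fingers close. It gives the time, the measured TCP pose, the force, the opening and the grip force at its end, in the units of the state.
- state(): the state, without advancing time (a new reading comes with each control period).
- grab_frame(name): name is "scene" or "top" or "wrist"; returns the picture (420x560x3 uint8, red, green, blue); there is no depth.
- calibration(name): a dict with "mtx" (3x3 intrinsics, pixels), "D" ([k1, k2, p1, p2, k3] as OpenCV has them; the pictures are not rectified), "R" (3x3) and "t" (3): a world point X has camera coordinates R X + t. Camera axes: x right, y down, z forward; pixel columns grow to the right and rows downward; lengths in mm; the calibration is good to about 2 mm. A picture is of the moment at which its call begins: read the wrist's pose just before it. calibration takes no time and is no camera call; for the wrist camera it gives the pose at the moment of the call.
- job_done(): hands the job in; it is judged then, once.
Trained networks look in the newest picture that a camera, given by its name, has taken for a name from the list of things; names that differ only in an ending like _2 or _b are one class to them, and where a whole thing is asked for, a point or a joint stands for the part that bears it (a point fixed in the world has none). Each returns a list of dicts, best first, with "p" (0 to 1); they miss things now and then, are a little off and sometimes report something else, mostly with a low value. They report only what shows in the picture. A call takes as long as a camera call.
- trace(camera, label): "pixels" (420x560 bool, what is visible of it) and "bbox" ([left, top, width, height] in pixels, round what is visible of it).
The state is a dict: "time_s": time; "qpos": joint angles; "qvel": joint speeds; "effort": joint torques, N m; "ee_pos": TCP position; "ee_rot": TCP orientation; "force": force on the tool from outside, world axes, zero at the start; "torque": the same for the moment, N m; "gripper_width": finger opening in mm; "gripper_force": force on a finger pad.
Only numpy, scipy, OpenCV 4.12 (cv2) and the standard library are available. Lean on these libraries where they do the work, as an engineer would, in place of code of your own. Each camera call takes 0.05 s, during which the arm holds its last target. There are 200 camera calls.

TASK

First clear the blue-capped and the red-capped bottle off the storage mat and stand both in the side tray; then exchange the two specimen blocks while the bottles stay there, so that the copper one stands in the middle of the instrument's stage plate, square to its edges, and the green one stands in the middle of the white nest (the side tray has room to put a block down in between). Finally stand each bottle back in the middle of the disc of its own colour. Keep the bottles upright all the time and do not disturb the glass beaker.

Things in the scene. Friction and masses are not known exactly. Their poses are not given: they have to be found in the camera images.
- bottle_blue: upright white plastic bottle, blue cap and blue band: round, body 44 mm diameter up to 86 mm, cap 39 mm diameter from 92 mm to the top at 112 mm, 105 to 195 g. Origin: centre of its underside, z up. Starts standing on the blue disc
- bottle_red: upright white plastic bottle, red cap and red band: round, body 44 mm diameter up to 86 mm, cap 39 mm diameter from 92 mm to the top at 112 mm, 105 to 195 g. Origin: centre of its underside, z up. Starts standing on the red disc
- copper_block: square aluminium specimen block 44 x 44 mm, 26 mm high in all (plain sides up to 24 mm, then a 34 mm square copper-coloured tile 2 mm thick on top), 85 to 170 g. Origin: centre of its underside, x and y square to its sides, z up. Starts in the white nest on the storage mat, close behind the two bottles, which leave no room for a gripper's body to come down to it
- green_block: square aluminium specimen block 44 x 44 mm, 26 mm high in all (plain sides up to 24 mm, then a 34 mm square green tile 2 mm thick on top), 85 to 170 g. Origin: centre of its underside, x and y square to its sides, z up. Starts in the middle of the instrument's stage plate
- disc_blue: flat blue marker disc, 56 mm diameter, home of the blue-capped bottle: a print flush with the grey storage mat, nothing to bump into. Origin: its centre, on the mat's top (4 mm above the bench). The two discs lie side by side, 96 mm between centres, in front of the white nest, 69 mm from its centre
- disc_red: flat red marker disc, 56 mm diameter, home of the red-capped bottle: a print flush with the grey storage mat, nothing to bump into. Origin: its centre, on the mat's top (4 mm above the bench). The two discs lie side by side, 96 mm between centres, in front of the white nest, 69 mm from its centre
- nest: white square print 56 x 56 mm, flush with the grey storage mat (fixed, 170 x 180 x 4 mm), where the specimen block not in use is kept. Origin: its centre, on the mat's top (4 mm above the bench); its x axis points away from the discs' side, its y axis is parallel to the line of the two discs
- stage: fixed instrument: dark stage plate 90 x 90 mm, top 60 mm above the bench, on an aluminium base. A black back light (114 mm high) begins 97 mm from the plate's centre on its +y side; on the -y side a black lens (28 mm thick, axis 88 mm up) ends 90 mm from the centre, camera (109 mm high) behind. Origin: on the bench below the plate's centre (plate top at z = 60 mm); x, y along the plate's edges
- tray: side tray, fixed: pale brushed-steel square plate 160 x 160 mm, 4 mm thick, with a yellow rim 3 mm wide standing 7 mm above the bench (3 mm above the plate). Empty at the start; room for both bottles and one block together. Origin: centre of its underside on the bench (standing surface at z = 4 mm), x and y along its sides
- beaker: bystander: empty clear glass beaker, 60 mm diameter, 75 mm high, standing beyond the work, must not be disturbed. Origin: centre of its underside

How it is judged:
By the outcome, as a careful person would: the job done as asked, in the order asked, and still so for the second after the job is handed in, with the robot touching nothing.
It also fails if it takes over 147 s, if anything falls off the work surface, if the arm or the gripper's body presses on something with over 40 N, if the wrist force passes 120 N, or if a joint passes its speed limit or range.

## Working session

There is one attempt and no reset: what is moved stays moved. The work goes in short steps, Python scripts to look and compute and a tool call to move; the robot and the scene stay as the last step left them, time stands still between calls to the robot, and variables do not carry over. Pictures are saved under pics/ and viewed, at most 14 in all, crops included, and the job is handed in when it is done.

Besides the shell and the picture viewer there is one more tool, called after "Emit:" as name(argument=value, ...), one argument or row to a line, values as JSON. send_rows: Moves the arm, as the interface text tells. Scaled input: -1 to 1 covers 0.5 m each way for a shift and 0.5 rad each way for a turn. Its arguments: {"type":"object","properties":{"deltas":{"type":"array","items":{"type":"array"}},"grip":{"type":"number"},"grip_force":{"type":"number"}},"required":["deltas"]}

```bash
mkdir -p pics; ls; python3 - <<'E'
from workcell import *
import cv2,numpy as np
print(state())
for c in("top","scene"):
    f=grab_frame(c); cv2.imwrite(f"pics/{c}0.png",f[:,:,::-1])
    k=calibration(c); print(c,{a:np.round(b,3).tolist() for a,b in k.items()})
    for l in["bottle_blue","bottle_red","copper_block","green_block","disc_blue","disc_red","nest","stage","tray","beaker"]:
        r=trace(c,l); print(l,[(round(d["p"],2),d["bbox"]) for d in r[:2]])
E
```

```text
pics
{'time_s': 0.0, 'qpos': array([ 6.54902444e+01,  1.83516078e+01,  8.97086943e+01, -1.09936901e-03,
        7.20412766e+01, -1.14476807e+00]), 'qvel': array([-0.0078097 , -0.0625991 ,  0.12439969,  0.02684903,  0.0105551 ,
       -0.07792351]), 'effort': array([ 3.78230188e-04, -4.12463307e+01, -2.31979269e+01,  7.27508054e-02,
        4.56269877e-02, -1.33618942e-04]), 'ee_pos': array([227.82987649, 527.408379  , 227.10507172]), 'ee_rot': array([-1.79898421e+02, -9.84407536e-04,  1.56635351e+02]), 'force': array([-0.29671167,  0.29155519, -0.35716111]), 'torque': array([0.01973447, 0.00773672, 0.00924021]), 'gripper_force': 0.0, 'gripper_width': 90.91998654126701}
top {'mtx': [[387.257, 0.0, 282.256], [0.0, 387.257, 206.256], [0.0, 0.0, 1.0]], 'D': [-0.051, 0.0, 0.0, 0.0, 0.0], 'R': [[-0.082, -0.997, -0.001], [-0.976, 0.081, -0.202], [0.202, -0.015, -0.979]], 't': [54.653, 633.109, 705.975]}
bottle_blue [(0.95, [154.8, 256.6, 37.1, 24.1])]
bottle_red [(0.78, [106.3, 269.0, 40.6, 24.4])]
copper_block [(0.85, [137.2, 240.3, 28.6, 28.2]), (0.45, [208.9, 134.4, 28.8, 35.4])]
green_b
[... 405 characters left out ...]
0, 279.589], [0.0, 383.312, 207.305], [0.0, 0.0, 1.0]], 'D': [-0.039, 0.0, 0.0, 0.0, 0.0], 'R': [[-0.712, 0.702, -0.0], [0.609, 0.618, -0.497], [-0.349, -0.354, -0.868]], 't': [444.95, -359.23, 1046.646]}
bottle_blue [(0.78, [379.2, 222.9, 32.5, 41.2])]
bottle_red [(0.74, [422.1, 250.3, 41.0, 40.9])]
copper_block [(0.69, [383.4, 271.8, 32.8, 30.7])]
green_block [(0.75, [224.5, 74.5, 22.9, 24.0])]
disc_blue [(0.7, [376.1, 253.3, 25.7, 17.6])]
disc_red [(0.46, [418.5, 271.2, 27.3, 23.9])]
nest [(0.44, [378.9, 271.9, 24.6, 33.9])]
stage [(0.73, [154.2, 14.8, 132.6, 135.5])]
tray [(0.92, [270.3, 156.4, 105.8, 88.6])]
beaker [(0.75, [251.9, 271.8, 37.7, 38.2]), (0.53, [383.8, 270.4, 35.8, 34.5])]
```

```bash
python3 - <<'E'
import cv2,numpy as np
a=cv2.imread("pics/top0.png");
c=cv2.resize(a[120:320,80:560],None,fx=1.66,fy=1.66,interpolation=cv2.INTER_CUBIC)
d=cv2.resize(a[220:310,90:210],None,fx=2.5,fy=2.5,interpolation=cv2.INTER_CUBIC)
s=cv2.resize(cv2.imread("pics/scene0.png")[0:330,130:490],None,fx=0.8,fy=0.8) 
o=np.zeros((600,800,3),np.uint8); o[:c.shape[0],:c.shape[1]]=c; o[335:335+d.shape[0],:d.shape[1]]=d; o[335:335+264,320:320+288]=s
cv2.imwrite("pics/m0.png",o)
E
```

```text
(no output)
```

View pics/m0.png

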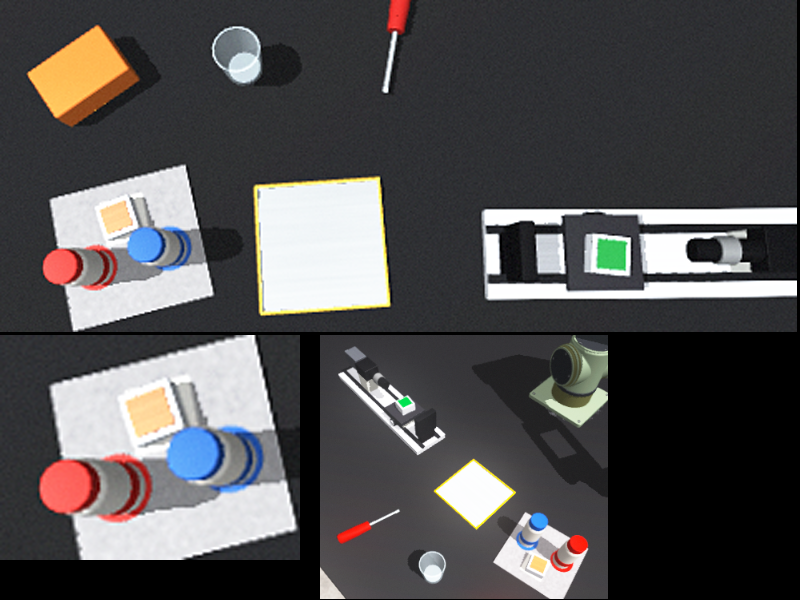

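The view shows the mat at left with both bottles in front of the nest, which holds the copper block. The tray is empty in the middle. The green block sits on the stage at right, slightly rotated on the plate. The beaker is at the top, clear of the work.

```bash
cat > h.py <<'E'
from workcell import *
import cv2,numpy as np
from scipy.spatial.transform import Rotation as Ro
def back(k,px,z):
    u=cv2.undistortPoints(np.asarray(px,float).reshape(-1,1,2),k["mtx"],np.array(k["D"],float))[:,0]
    R=np.array(k["R"]);t=np.array(k["t"]); C=-R.T@t
    d=np.c_[u,np.ones(len(u))]@R
    return C+d*((z-C[2])/d[:,2])[:,None]
def proj(k,X):
    return cv2.projectPoints(np.asarray(X,float).reshape(-1,1,3),cv2.Rodrigues(np.array(k["R"]))[0],np.array(k["t"]),k["mtx"],np.array(k["D"],float))[0][:,0]
RNG={"red":[((0,130,80),(6,255,255)),((174,130,80),(180,255,255))],"blue":[((100,120,60),(125,255,255))],"green":[((45,120,60),(85,255,255))],
 "copper":[((8,50,150),(20,255,255))],"yellow":[((23,120,100),(34,255,255))]}
def mask(f,c):
    h=cv2.cvtColor(f,cv2.COLOR_RGB2HSV); return sum(cv2.inRange(h,a,b) for a,b in RNG[c])
def near(m,box,pad=3):
    l,t,w,h=[int(v) for v in box]; o=np.zeros_like(m); s=np.s_[max(t-pad,0):t+h+pad,max(l-pad,0):l+w+pad]; o[s]=m[s]; return o
def big(m):
    n,L,S,_=cv2.connectedComponentsWithStats(m); return (L==1+np.argmax(S[1:,4])).astype(np.uint8)*255
def rect(k,m,z):
    """square in mask m lying at height z: centre, sides, angle in world"""
    c=max(cv2.findContours(m,cv2.RETR_EXTERNAL,cv2.CHAIN_APPROX_NONE)[0],key=len)[:,0]
    X=back(k,c,z)[:,:2]; (a,b,g)=cv2.minAreaRect(X.astype(np.float32)); 
    return np.round(a,1),np.round(b,1),round((g+45)%90-45,1)
def moves(target,yaw=None):
    """tool-frame shift (mm) and turn z (deg) from the present pose to a pointing-down target"""
    s=state(); R=Ro.from_euler("xyz",s["ee_rot"],degrees=True)
    return np.round(R.inv().apply(np.array(target)-s["ee_pos"]),1)
E
python3 - <<'E'
from h import *
f={};k={}
for c in("top","scene"):
    f[c]=grab_frame(c);k[c]=calibration(c)
    def tr(l): r=trace(c,l); return r[0]["bbox"] if r else None
    print(c)
    for col in("blue","red"):
        m=near(mask(f[c],col),tr("bottle_"+col))
        # cap blob; fit centre via silhouette-independent: mean of points on cap top
        m=big(m); ys,xs=np.nonzero(m); print(col,"blob",len(xs),back(k[c],[[xs.mean(),ys.mean()]],108)[0].round(1))
    for col,z in(("copper",30),("green",86)):
        m=big(near(mask(f[c],col),tr(col+"_block"))); print(col,rect(k[c],m,z))
    m=big(near(mask(f[c],"yellow"),tr("tray"))); print("tray",rect(k[c],m,7))
    b=tr("beaker"); print("beaker",back(k[c],[[b[0]+b[2]/2,b[1]+b[3]/2]],37)[0].round())
kw=calibration("wrist"); R=np.array(kw["R"]); print("wristcam",(-R.T@kw["t"]).round(1),R.round(3).tolist(),kw["mtx"],kw["D"])
s=state(); T=Ro.from_euler("xyz",s["ee_rot"],degrees=True); print("cam in tool",T.inv().apply(-R.T@kw["t"]-s["ee_pos"]).round(1),(R@T.as_matrix()).round(3).tolist())
w=grab_frame("wrist"); o=np.hstack([cv2.resize(w,(400,300)),cv2.resize(f["top"][230:310,90:200],(400,300))]); cv2.imwrite("pics/w0.png",o[:,:,::-1])
E
```

```text
top
blue blob 384 [530.4 221.2 108. ]
red blob 419 [514.1 315.1 108. ]
copper (array([573.1, 280.2]), array([33.4, 32.9]), 17.1)
green (array([ 477.3, -299.5]), array([32.7, 32.5]), -9.1)
tray (array([520.7,  31.3]), array([161. , 161.7]), -0.9)
beaker [770. 124.  37.]
scene
blue blob 415 [529.7 221.1 108. ]
red blob 479 [514.1 314.5 108. ]
copper (array([590.9, 272.1]), array([5.1, 7. ]), 8.0)
green (array([ 477.2, -298.8]), array([31.2, 31.9]), -11.1)
tray (array([520.4,  31.8]), array([162.2, 162.2]), -0.8)
beaker [758. 113.  37.]
wristcam [162.7 555.3 384.7] [[0.396, 0.918, 0.0], [0.887, -0.383, 0.257], [0.236, -0.102, -0.966]] [[302.01358777   0.         279.49608073]
 [  0.         302.01358777 210.3923428 ]
 [  0.           0.           1.        ]] [-0.04455468  0.          0.          0.          0.        ]
cam in tool [  70.8   -0.7 -156.8] [[0.001, 1.0, -0.0], [-0.966, 0.001, -0.257], [-0.257, 0.0, 0.966]]
```

View pics/w0.png

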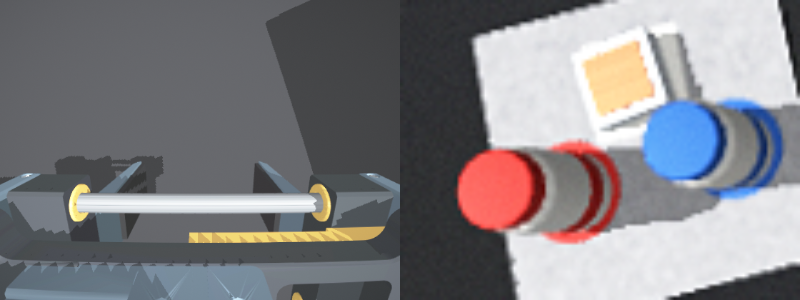

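The left half shows the wrist view, with the fingers at the bottom near row 200 of 300. The right half shows the bottles on their discs and the copper block behind them. I turn the tool so its x axis lies along world +y, then hover over the blue bottle.

Emit:
send_rows(
  deltas=[
    [[0,0,0],[0,0,0.29]],
    [[0,0,0],[0,0,0.29]],
    [[0,0,0],[0,0,0.29]],
    [[0,0,0],[0,0,0.29]],
    [[0,0,0],[0,0,0.29]],
    [[0,0,0],[0,0,0.29]],
    [[0,0,0],[0,0,0.29]],
    [[0,0,0],[0,0,0.295]],
  ],
  grip=0,
)

```text
time_s: 2.65
ee_pos: [228.0, 527.9, 228.0]
ee_rot: [180.0, -0.0, 89.7]
force: [-0.8, 0.1, -0.9]
gripper_width: 91.4
gripper_force: 0.0
```

Emit:
send_rows(
  deltas=[
    [[-0.061,0.06,0],[0,0,0]],
    [[-0.061,0.06,0],[0,0,0]],
    [[-0.061,0.06,0],[0,0,0]],
    [[-0.061,0.06,0],[0,0,0]],
    [[-0.061,0.06,0],[0,0,0]],
    [[-0.061,0.06,0],[0,0,0]],
    [[-0.061,0.06,0],[0,0,0]],
    [[-0.061,0.06,0],[0,0,0]],
    [[-0.061,0.06,0],[0,0,0]],
    [[-0.061,0.06,0],[0,0,0]],
  ],
)

```text
time_s: 3.65
ee_pos: [529.3, 221.6, 228.1]
ee_rot: [180.0, -0.0, 90.0]
force: [0.4, -0.2, 0.2]
gripper_width: 91.4
gripper_force: 0.0
```

```bash
cat > look.py <<'E'
from h import *
import sys
s=state(); k=calibration("wrist"); w=grab_frame("wrist"); n=sys.argv[1]
cv2.imwrite(f"pics/{n}.png",w[:,:,::-1])
print("tcp",s["ee_pos"].round(1),s["ee_rot"].round(2),"w",round(s["gripper_width"],1),"q",s["qpos"].round(0),"t",round(s["time_s"],1))
for l in sys.argv[2:]:
    for d in trace("wrist",l)[:1]:
        b=d["bbox"]; c=l.split("_")[-1] if "block" not in l else l.split("_")[0]; print(l,round(d["p"],2),b)
        if l.startswith("bottle"):
            m=big(near(mask(w,c),b)); ys,xs=np.nonzero(m); print(" cap@114",back(k,[[xs.mean(),ys.mean()]],114)[0].round(1),len(xs))
        elif "block" in l:
            m=big(near(mask(w,c),b)); print([(z,rect(k,m,z)) for z in(30,86)])
        elif l=="nest" or l.startswith("disc"):
            m=big(d["pixels"].astype(np.uint8)*255); print(rect(k,m,4))
E
python3 look.py w1 bottle_blue bottle_red copper_block
```

```text
tcp [529.3 221.6 228.1] [ 1.7998e+02 -2.0000e-02  9.0020e+01] w 91.4 q [22. 18. 90.  0. 72. 22.] t 3.6
bottle_blue 0.68 [259.4, 172.7, 42.8, 61.5]
 cap@114 [532.7 220.4 114. ] 1398
bottle_red 0.76 [240.4, 83.0, 43.5, 51.5]
 cap@114 [516.7 312.8 114. ] 1627
copper_block 0.68 [294.7, 118.6, 48.2, 47.9]
[(30, (array([575.5, 278.7]), array([33.6, 33.4]), 17.3)), (86, (array([568.4, 280.9]), array([28.3, 28.1]), 17.3))]
```

Emit:
send_rows(
  deltas=[
    [[0,0.003,0.05],[0,0,0]],
    [[0,0,0.05],[0,0,0]],
    [[0,0,0.05],[0,0,0]],
    [[0,0,0.05],[0,0,0]],
    [[0,0,0.05],[0,0,0]],
    [[0,0,0.04],[0,0,0]],
    [[0,0,0.034],[0,0,0]],
    [[0,0,0],[0,0,0]],
  ],
)

```text
time_s: 4.65
ee_pos: [527.0, 223.6, 63.9]
ee_rot: [-179.7, 0.1, 90.1]
force: [-0.2, 0.4, 0.2]
gripper_width: 91.4
gripper_force: 0.0
```

Emit:
send_rows(
  deltas=[
    [[0,0,0],[0,0,0]],
    [[0,0,0],[0,0,0]],
    [[0,0,0],[0,0,0]],
    [[0,0,0],[0,0,0]],
    [[0,0,0],[0,0,0]],
    [[0,0,0],[0,0,0]],
    [[0,0,0],[0,0,0]],
    [[0,0,0],[0,0,0]],
  ],
  grip=1,
  grip_force=25,
)

```text
time_s: 5.45
ee_pos: [530.1, 223.1, 66.2]
ee_rot: [179.9, -0.0, 90.0]
force: [1.2, -0.6, 0.2]
gripper_width: 43.4
gripper_force: 24.9
```

```bash
python3 look.py w2 bottle_blue copper_block
```

```text
tcp [530.1 223.1  66.2] [ 1.7995e+02 -2.0000e-02  9.0030e+01] w 43.4 q [ 22.  27. 102.  -0.  51.  22.] t 5.5
bottle_blue 0.93 [232.2, 204.0, 94.9, 125.0]
 cap@114 [530.6 222.  114. ] 2384
copper_block 0.97 [306.9, 112.3, 83.1, 85.1]
[(30, (array([575.5, 278.9]), array([34. , 33.9]), 17.1)), (86, (array([562.6, 283.3]), array([24.1, 24. ]), 17.1))]
```

View pics/w2.png

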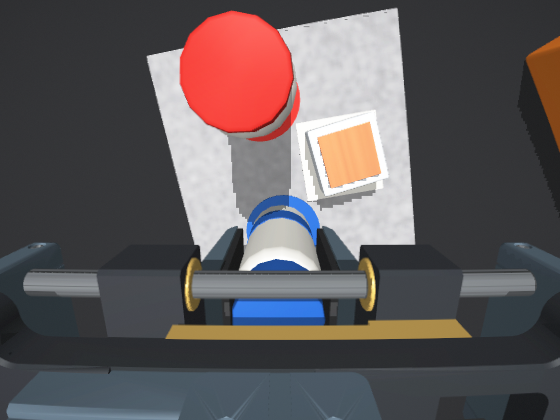

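The blue bottle is held between the fingers. The copper block sits off-centre and rotated on the white nest, near pixel (350,155). I lift it and carry it to the tray.

Emit:
send_rows(
  deltas=[
    [[0,0,-0.02],[0,0,0]],
    [[0,0,-0.04],[0,0,0]],
    [[0,0,-0.04],[0,0,0]],
    [[-0.01,0.003,-0.02],[0,0,0]],
    [[-0.03,0.01,0],[0,0,0]],
    [[-0.05,0.013,0],[0,0,0]],
    [[-0.05,0.013,0],[0,0,0]],
    [[-0.05,0.013,0],[0,0,0]],
    [[-0.05,0.013,0],[0,0,0]],
    [[-0.03,0.01,0],[0,0,0]],
  ],
)

```text
time_s: 6.6
ee_pos: [566.8, 85.2, 124.8]
ee_rot: [-179.9, 0.1, 89.9]
force: [0.1, 0.8, -2.5]
gripper_width: 44.0
gripper_force: 24.9
```

Emit:
send_rows(
  deltas=[
    [[-0.02,0,0],[0,0,0]],
    [[-0.01,0,0],[0,0,0]],
    [[0,0,0],[0,0,0]],
    [[0,0,0],[0,0,0]],
    [[0,0,0],[0,0,0]],
  ],
)

```text
time_s: 7.1
ee_pos: [567.1, 73.9, 126.0]
ee_rot: [-180.0, -0.0, 90.1]
force: [0.5, -0.1, -1.3]
gripper_width: 43.5
gripper_force: 24.9
```

```bash
python3 look.py w3; python3 - <<'E'
from h import *
f=grab_frame("top");k=calibration("top")
for l in("disc_blue","nest","copper_block"):
    d=trace("top",l)[0]; m=big(d["pixels"].astype(np.uint8)*255); print(l,round(d["p"],2),d["bbox"],rect(k,m,4))
E
```

```text
tcp [567.1  73.9 126. ] [-1.800e+02 -2.000e-02  9.009e+01] w 43.5 q [ 6. 23. 99.  0. 59.  6.] t 7.1
disc_blue 0.5 [183.3, 257.8, 13.2, 22.3] (array([531.8, 205.5]), array([19. , 47.8]), -2.0)Traceback (most recent call last):
  File "<stdin>", line 4, in <module>
IndexError: list index out of range
```

Emit:
send_rows(
  deltas=[
    [[0,0,0.03],[0,0,0]],
    [[0,0,0.04],[0,0,0]],
    [[0,0,0.03],[0,0,0]],
    [[0,0,0.012],[0,0,0]],
    [[0,0,0.006],[0,0,0]],
    [[0,0,0.001],[0,0,0]],
    [[0,0,0],[0,0,0]],
    [[0,0,0],[0,0,0]],
  ],
)

```text
time_s: 8.1
ee_pos: [567.8, 73.1, 67.2]
ee_rot: [179.9, -0.0, 90.0]
force: [1.1, 0.1, -1.2]
gripper_width: 43.6
gripper_force: 24.9
```

Emit:
send_rows(
  deltas=[
    [[0,0,0],[0,0,0]],
    [[0,0,0],[0,0,0]],
    [[0,0,0],[0,0,0]],
    [[0,0,0],[0,0,0]],
    [[0,0,-0.03],[0,0,0]],
    [[0,0,-0.05],[0,0,0]],
    [[0,0,-0.08],[0,0,0]],
    [[0,0,-0.08],[0,0,0]],
    [[0,0,-0.08],[0,0,0]],
  ],
  grip=0,
)

```text
time_s: 9.0
ee_pos: [567.0, 73.0, 228.0]
ee_rot: [-180.0, -0.0, 90.0]
force: [1.0, 0.1, 0.9]
gripper_width: 91.4
gripper_force: 0.0
```

Emit:
send_rows(
  deltas=[
    [[0.03,-0.008,0],[0,0,0]],
    [[0.06,-0.014,0],[0,0,0]],
    [[0.06,-0.014,0],[0,0,0]],
    [[0.06,-0.014,0],[0,0,0]],
    [[0.06,-0.014,0],[0,0,0]],
    [[0.06,-0.014,0],[0,0,0]],
    [[0.06,-0.013,0],[0,0,0]],
    [[0.06,-0.011,0],[0,0,0]],
    [[0.03,0,0],[0,0,0]],
  ],
)

```text
time_s: 9.9
ee_pos: [514.9, 315.2, 225.6]
ee_rot: [-179.9, -0.0, 90.2]
force: [0.3, -0.2, -0.2]
gripper_width: 90.7
gripper_force: 0.0
```

```bash
python3 look.py w4 bottle_red disc_blue copper_block nest
```

```text
tcp [514.9 315.2 225.6] [-179.92   -0.     90.16] w 90.7 q [30. 21. 86.  0. 73. 30.] t 9.9
bottle_red 0.64 [256.1, 175.0, 46.2, 58.7]
 cap@114 [516.6 314.2 114. ] 1408
disc_blue 0.58 [272.4, 239.9, 44.0, 33.2]
(array([534.5, 223.7]), array([56.9, 48.1]), 0.2)
copper_block 0.74 [232.8, 323.4, 30.1, 15.6]
[(30, (array([495.3, 109.5]), array([0., 0.]), 0.0)), (86, (array([498.6, 153.5]), array([0., 0.]), 0.0))]
nest 0.89 [303.1, 191.2, 44.4, 53.2]
(array([555.6, 279.1]), array([65.4, 31.1]), -19.2)
```

Emit:
send_rows(
  deltas=[
    [[0,0.001,0.05],[0,0,0]],
    [[0,0,0.05],[0,0,0]],
    [[0,0,0.05],[0,0,0]],
    [[0,0,0.05],[0,0,0]],
    [[0,0,0.05],[0,0,0]],
    [[0,0,0.04],[0,0,0]],
    [[0,0,0.034],[0,0,0]],
    [[0,0,0],[0,0,0]],
  ],
)

```text
time_s: 10.95
ee_pos: [515.5, 310.6, 62.2]
ee_rot: [-179.7, 0.2, 89.9]
force: [-0.7, -0.8, 0.0]
gripper_width: 90.9
gripper_force: 0.0
```

Emit:
send_rows(
  deltas=[
    [[0,0,0],[0,0,0]],
    [[0,0,0],[0,0,0]],
    [[0,0,0],[0,0,0]],
    [[0,0,0],[0,0,0]],
    [[0,0,0],[0,0,0]],
    [[0,0,0],[0,0,0]],
    [[0,0,0],[0,0,0]],
    [[0,0,0],[0,0,0]],
  ],
  grip=1,
)

```text
time_s: 11.75
ee_pos: [516.6, 313.1, 64.6]
ee_rot: [-180.0, -0.0, 90.0]
force: [-0.7, -0.2, 2.0]
gripper_width: 43.6
gripper_force: 25.0
```

Emit:
send_rows(
  deltas=[
    [[0,0,-0.02],[0,0,0]],
    [[0,0,-0.04],[0,0,0]],
    [[0,0,-0.04],[0,0,0]],
    [[-0.01,-0.003,-0.02],[0,0,0]],
    [[-0.03,-0.006,0],[0,0,0]],
    [[-0.05,-0.011,0],[0,0,0]],
    [[-0.06,-0.011,0],[0,0,0]],
    [[-0.06,-0.011,0],[0,0,0]],
    [[-0.06,-0.011,0],[0,0,0]],
    [[-0.06,-0.011,0],[0,0,0]],
  ],
)

```text
time_s: 12.75
ee_pos: [482.9, 145.6, 123.4]
ee_rot: [-179.9, 0.1, 90.0]
force: [0.3, -0.4, -1.3]
gripper_width: 43.6
gripper_force: 24.9
```

Emit:
send_rows(
  deltas=[
    [[-0.06,-0.011,0],[0,0,0]],
    [[-0.05,-0.008,0],[0,0,0]],
    [[-0.03,-0.004,0],[0,0,0]],
    [[-0.008,0,0],[0,0,0]],
    [[0,0,0],[0,0,0]],
    [[0,0,0],[0,0,0]],
    [[0,0,0],[0,0,0]],
  ],
)

```text
time_s: 13.45
ee_pos: [473.3, 74.6, 124.3]
ee_rot: [-180.0, -0.0, 90.1]
force: [-0.5, -0.4, -1.4]
gripper_width: 43.8
gripper_force: 24.9
```

Emit:
send_rows(
  deltas=[
    [[0,0,0.03],[0,0,0]],
    [[0,0,0.04],[0,0,0]],
    [[0,0,0.03],[0,0,0]],
    [[0,0,0.012],[0,0,0]],
    [[0,0,0.006],[0,0,0]],
    [[0,0,0.001],[0,0,0]],
    [[0,0,0],[0,0,0]],
    [[0,0,0],[0,0,0]],
  ],
)

```text
time_s: 14.25
ee_pos: [473.8, 74.1, 65.6]
ee_rot: [179.9, -0.0, 90.0]
force: [0.1, 0.2, -1.0]
gripper_width: 43.7
gripper_force: 24.9
```

Emit:
send_rows(
  deltas=[
    [[0,0,0],[0,0,0]],
    [[0,0,0],[0,0,0]],
    [[0,0,0],[0,0,0]],
    [[0,0,0],[0,0,0]],
    [[0,0,-0.03],[0,0,0]],
    [[0,0,-0.05],[0,0,0]],
    [[0,0,-0.08],[0,0,0]],
    [[0,0,-0.08],[0,0,0]],
    [[0,0,-0.08],[0,0,0]],
  ],
  grip=0,
)

```text
time_s: 15.15
ee_pos: [472.9, 73.9, 226.5]
ee_rot: [-180.0, -0.0, 90.0]
force: [0.7, 0.3, 0.5]
gripper_width: 91.2
gripper_force: 0.0
```

Emit:
send_rows(
  deltas=[
    [[-0.04,0,0],[0,0,0]],
    [[-0.08,0,0],[0,0,0]],
    [[-0.08,0,0],[0,0,0]],
    [[-0.08,0,0],[0,0,0]],
    [[-0.08,0.008,0],[0,0,0]],
    [[-0.08,0,0],[0,0,0]],
    [[-0.08,0,0],[0,0,0]],
    [[-0.08,0,0],[0,0,0]],
    [[-0.08,0,0],[0,0,0]],
    [[-0.06,0,0],[0,0,0]],
  ],
)

```text
time_s: 16.15
ee_pos: [477.1, -298.4, 224.8]
ee_rot: [180.0, 0.0, 90.0]
force: [0.4, 0.2, 0.7]
gripper_width: 91.1
gripper_force: 0.0
```

Emit:
send_rows(
  deltas=[
    [[-0.01,0,0],[0,0,0]],
    [[0,0,0],[0,0,0]],
    [[0,0,0],[0,0,0]],
    [[0,0,0],[0,0,0]],
  ],
)

```text
time_s: 16.55
ee_pos: [477.5, -299.6, 225.0]
ee_rot: [-180.0, -0.0, 90.1]
force: [-0.9, -0.0, -1.4]
gripper_width: 90.8
gripper_force: 0.0
```

```bash
python3 look.py w5 green_block; python3 - <<'E'
from h import *
f=grab_frame("top"); cv2.imwrite("pics/top1.png",f[:,:,::-1]);k=calibration("top")
for l in("disc_blue","disc_red","nest"):
    for d in trace("top",l)[:1]:
        m=big(d["pixels"].astype(np.uint8)*255); print(l,round(d["p"],2),d["bbox"],rect(k,m,4))
for c in("blue","red"):
    m=mask(f,c); m[:, :60]=0; n,L,S,C=cv2.connectedComponentsWithStats(m)
    for i in range(1,n):
        if S[i,4]>60: print(c,S[i],"@4",back(k,[C[i]],4)[0].round(1),"@108",back(k,[C[i]],108)[0].round(1))
a=cv2.imread("pics/top1.png")[215:315,90:330]; w=cv2.imread("pics/w5.png")
o=np.zeros((600,560,3),np.uint8); o[:420]=w; o[420:]=cv2.resize(a,(432,180)) if 0 else cv2.copyMakeBorder(cv2.resize(a,(432,180)),0,0,0,128,0); cv2.imwrite("pics/m5.png",o)
E
```

```text
tcp [ 477.5 -299.6  225. ] [-1.800e+02 -3.000e-02  9.011e+01] w 90.8 q [-33.  17.  91.   0.  71. -33.] t 16.6
green_block 0.78 [257.4, 173.1, 48.7, 55.8]
[(30, (array([ 480., -314.]), array([39.6, 39.8]), -10.6)), (86, (array([ 479.8, -300.4]), array([33.3, 33.5]), -10.6))]
disc_blue 0.73 [167.3, 257.7, 28.1, 22.7] (array([531. , 222.5]), array([52.7, 52.2]), -2.3)
disc_red 0.92 [124.1, 267.6, 25.6, 26.5] (array([515.4, 316.7]), array([55.2, 51.5]), -4.2)
nest 0.61 [145.9, 237.4, 22.2, 31.5] (array([561.8, 266.4]), array([36.9, 71.1]), -33.9)
blue [238 230  21  21 345] @4 [581.3  79.2   4. ] @108 [568.4  70.9 108. ]
blue [169 257  26  26 521] @4 [531.3 222.3   4. ] @108 [524.7 195.7 108. ]
red [313 102  16  39 443] @4 [ 838.1 -101.4    4. ] @108 [792.4 -86.7 108. ]
red [125 268  25  26 518] @4 [514.4 316.7   4. ] @108 [510.1 278.1 108. ]
red [239 283  21  21 353] @4 [471.   84.4   4. ] @108 [472.2  75.4 108. ]
```

View pics/m5.png

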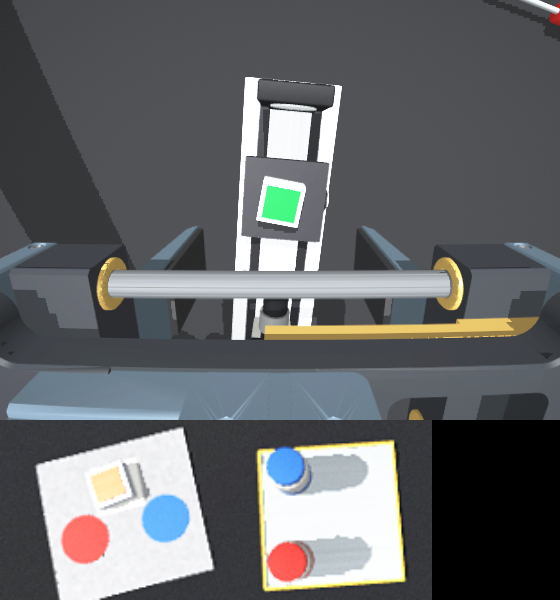

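In the wrist view, the plate corners are near (246,157), (329,163), (322,241) and (243,236), with the green block at (281,204), turned on the plate. Below it, both bottles stand in the tray and both discs are free. Next I fit the plate square in both cameras.

```bash
cat >> h.py <<'E'
def fitsq(f,k,size,z,init,span=8,aspan=8,sub=None):
    """square outline of given size at height z with the strongest image edges: x,y,yaw"""
    from scipy.optimize import minimize
    g=cv2.GaussianBlur(f,(0,0),1.0).astype(np.float32)
    G=np.sqrt(sum(cv2.Sobel(g[:,:,i],cv2.CV_32F,1,0)**2+cv2.Sobel(g[:,:,i],cv2.CV_32F,0,1)**2 for i in range(3)))
    G=np.minimum(G,60)
    e=np.linspace(-.44,.44,40)*size; h=size/2*np.ones(40)
    P=np.r_[np.c_[e,h],np.c_[e,-h],np.c_[h,e],np.c_[-h,e]]
    def cost(p):
        a=np.radians(p[2]); c,s=np.cos(a),np.sin(a)
        X=np.c_[p[0]+P[:,0]*c-P[:,1]*s,p[1]+P[:,0]*s+P[:,1]*c,np.full(len(P),z)]
        u=proj(k,X).astype(np.float32); return -float(cv2.remap(G,u[:,0],u[:,1],cv2.INTER_LINEAR).mean())
    best=min((cost((init[0]+i,init[1]+j,init[2]+a)),init[0]+i,init[1]+j,init[2]+a) for i in np.arange(-span,span+1,2) for j in np.arange(-span,span+1,2) for a in np.arange(-aspan,aspan+1,2))
    r=minimize(cost,best[1:],method="Nelder-Mead",options=dict(initial_simplex=np.array(best[1:])+np.array([[0,0,0],[1,0,0],[0,1,0],[0,0,1.]])))
    return r.x.round(2),round(r.fun,1)
E
python3 - <<'E'
from h import *
w=cv2.imread("pics/w5.png")[:,:,::-1]; t=cv2.imread("pics/top0.png")[:,:,::-1];s=cv2.imread("pics/scene0.png")[:,:,::-1]
for n,f in(("wrist",w),("top",t),("scene",s)):
    k=calibration(n)
    print(n,"plate",fitsq(f,k,90,60,(478,-300,-2)),"green top",fitsq(f,k,44,84,(478,-300,-10),6),"tray",fitsq(f,k,160,7,(520.5,31.5,-1),4) if n!="wrist" else "")
    if n!="wrist": print("copper",fitsq(f,k,44,28,(573,280,17),6))
E
```

```text
wrist plate (array([ 485.69, -304.37,   -4.53]), np.float64(-60.0)) green top (array([ 480.97, -300.14,  -11.03]), np.float64(-60.0)) tray 
top plate (array([ 480.37, -300.17,   -5.7 ]), np.float64(-60.0)) green top (array([ 476., -298.,  -10.]), np.float64(-60.0)) tray (array([518.5,  29.5,  -1. ]), np.float64(-60.0))
copper (array([570.96, 273.32,  18.44]), np.float64(-60.0))
scene plate (array([ 480.04, -302.38,   -5.49]), np.float64(-59.8)) green top (array([ 476.98, -301.92,  -11.5 ]), np.float64(-60.0)) tray (array([516.5,  27.5,  -1. ]), np.float64(-60.0))
copper (array([569.9 , 282.48,   9.73]), np.float64(-59.4))
```

```bash
sed -i 's/np.minimum(G,60)/np.minimum(G,350)/; s/(0,0),1.0/(0,0),0.8/' h.py
python3 - <<'E'
from h import *
w=cv2.imread("pics/w5.png")[:,:,::-1].copy(); t=cv2.imread("pics/top0.png")[:,:,::-1];s=cv2.imread("pics/scene0.png")[:,:,::-1]
for n,f in(("wrist",w),("top",t),("scene",s)):
    k=calibration(n); p=fitsq(f,k,90,60,(478,-300,-2))
    print(n,"plate",p,"green top",fitsq(f,k,44,84,(478,-300,-10),6),"tray",fitsq(f,k,160,7,(520.5,31.5,-1),4) if n!="wrist" else "")
    if n!="wrist": print("copper",fitsq(f,k,44,28,(573,280,17),6))
    else:
        x,y,a=p[0]; c,d=np.cos(np.radians(a))*45,np.sin(np.radians(a))*45
        u=proj(k,[[x+c-d,y+d+c,60],[x-c-d,y-d+c,60],[x-c+d,y-d-c,60],[x+c+d,y+d-c,60]])
        cv2.polylines(w,[(u*8).astype(np.int32)],True,(255,0,0),1,cv2.LINE_AA,3)
        cv2.imwrite("pics/fit5.png",cv2.resize(w[70:270,200:370],None,fx=3,fy=3,interpolation=cv2.INTER_NEAREST)[:,:,::-1])
E
```

```text
wrist plate (array([ 484.06, -303.39,   -6.08]), np.float64(-321.4)) green top (array([ 480.36, -297.54,  -10.82]), np.float64(-337.6)) tray 
top plate (array([ 481.79, -299.4 ,   -4.99]), np.float64(-325.0)) green top (array([ 477.2 , -298.48,  -12.33]), np.float64(-322.3)) tray (array([520.5,  32.5,  -1. ]), np.float64(-350.0))
copper (array([569.95, 273.73,  17.93]), np.float64(-289.4))
scene plate (array([ 494.84, -295.31,   -8.29]), np.float64(-274.1)) green top (array([ 478.02, -304.85,   -5.35]), np.float64(-328.6)) tray (array([520.5,  31.5,  -1. ]), np.float64(-350.0))
copper (array([569.48, 271.86,   7.22]), np.float64(-251.1))
```

View pics/fit5.png

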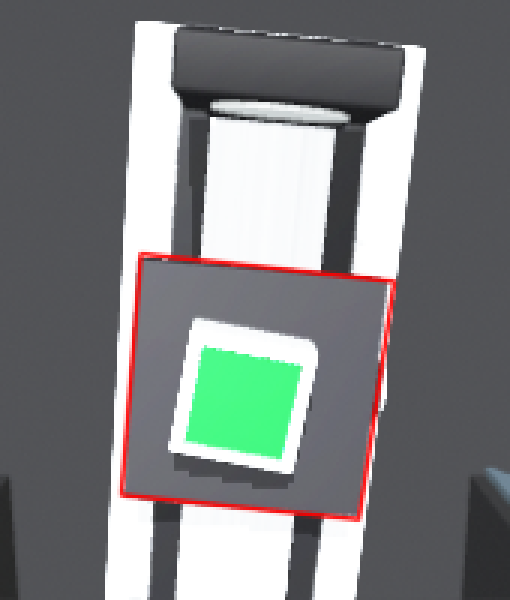

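The fit matches the plate outline well, though the yaw is still loose by about 1°. The green block is about 4 mm off the plate's centre. I turn to the block's angle and grip it.

Emit:
send_rows(
  deltas=[
    [[0,0,0.03],[0,0,0.187]],
    [[0,0,0.05],[0,0,0.187]],
    [[0,0,0.05],[0,0,0]],
    [[0,0,0.05],[0,0,0]],
    [[0,0,0.045],[0,0,0]],
    [[0,0,0.03],[0,0,0]],
    [[0,0,0.02],[0,0,0]],
    [[0,0,0.01],[0,0,0]],
    [[0,0,0.006],[0,0,0]],
    [[0,0,0.004],[0,0,0]],
  ],
)

```text
time_s: 17.85
ee_pos: [477.9, -301.2, 77.8]
ee_rot: [179.9, 0.0, 79.3]
force: [-0.7, 0.1, 0.1]
gripper_width: 91.1
gripper_force: 0.0
```

Emit:
send_rows(
  deltas=[
    [[0,0,0],[0,0,0]],
    [[0,0,0],[0,0,0]],
    [[0,0,0],[0,0,0]],
    [[0,0,0],[0,0,0]],
    [[0,0,0],[0,0,0]],
    [[0,0,0],[0,0,0]],
    [[0,0,0],[0,0,0]],
    [[0,0,0],[0,0,0]],
  ],
  grip=1,
  grip_force=25,
)

```text
time_s: 18.65
ee_pos: [477.6, -301.0, 77.5]
ee_rot: [180.0, -0.0, 79.3]
force: [0.5, -0.5, 0.2]
gripper_width: 43.8
gripper_force: 25.0
```

```bash
python3 look.py w6 green_block; python3 - <<'E'
from h import *
f=grab_frame("top"); k=calibration("top"); d=trace("top","green_block")
if d: print(rect(k,big(near(mask(f,"green"),d[0]["bbox"])),86))
E
```

```text
tcp [ 477.6 -301.    77.5] [179.99  -0.    79.31] w 43.8 q [-33.  25. 103.   0.  52. -23.] t 18.6
green_block 0.65 [241.1, 214.7, 81.0, 85.0]
[(30, (array([ 476.1, -316.7]), array([25.9, 46.1]), -10.7)), (86, (array([ 480.5, -293.3]), array([18.8, 33.5]), -10.7))]
(array([ 478.1, -288.8]), array([11.5, 30.7]), -9.2)
```

View pics/w6.png

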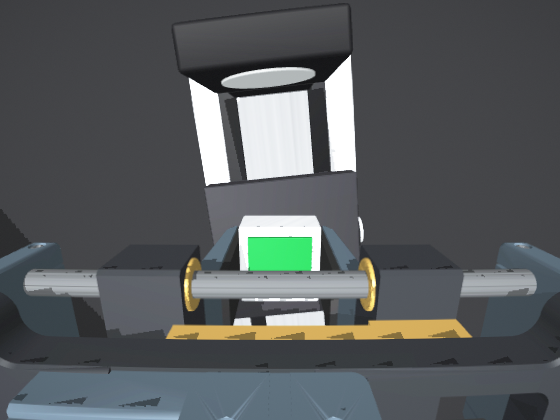

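The green block is gripped square. The measured TCP shows the wrist camera reads about 1.5–2.4 mm too far along tool y. I lift over the back light and carry the block to the tray, turning back to yaw 90.

Emit:
send_rows(
  deltas=[
    [[0,0,-0.02],[0,0,0]],
    [[0,0,-0.04],[0,0,0]],
    [[0,0,-0.05],[0,0,-0.187]],
    [[0,0,-0.04],[0,0,-0.187]],
    [[0.02,0,-0.01],[0,0,0]],
    [[0.05,0.008,0],[0,0,0]],
    [[0.06,0.01,0],[0,0,0]],
    [[0.06,0.01,0],[0,0,0]],
    [[0.06,0.01,0],[0,0,0]],
    [[0.06,0.01,0],[0,0,0]],
  ],
)

```text
time_s: 19.85
ee_pos: [500.5, -143.9, 156.7]
ee_rot: [-179.9, -0.1, 89.9]
force: [0.4, 0.1, -1.6]
gripper_width: 43.4
gripper_force: 25.0
```

Emit:
send_rows(
  deltas=[
    [[0.06,0.01,0],[0,0,0]],
    [[0.06,0.01,0],[0,0,0]],
    [[0.06,0.01,0],[0,0,0]],
    [[0.05,0.008,0],[0,0,0]],
    [[0.025,0,0],[0,0,0]],
    [[0.01,0,0],[0,0,0]],
    [[0,0,0],[0,0,0]],
    [[0,0,0],[0,0,0]],
  ],
)

```text
time_s: 20.65
ee_pos: [520.0, -14.3, 157.3]
ee_rot: [-180.0, 0.0, 90.0]
force: [-0.2, -0.3, -2.0]
gripper_width: 43.6
gripper_force: 25.0
```

Emit:
send_rows(
  deltas=[
    [[0,0,0.03],[0,0,0]],
    [[0,0,0.06],[0,0,0]],
    [[0,0,0.06],[0,0,0]],
    [[0,0,0.05],[0,0,0]],
    [[0,0,0.035],[0,0,0]],
    [[0,0,0.018],[0,0,0]],
    [[0,0,0.01],[0,0,0]],
    [[0,0,0.005],[0,0,0]],
    [[0,0,0.003],[0,0,0]],
    [[0,0,0],[0,0,0]],
  ],
)

```text
time_s: 21.65
ee_pos: [520.7, -13.5, 22.5]
ee_rot: [179.9, -0.0, 90.0]
force: [0.6, -0.7, -1.4]
gripper_width: 43.4
gripper_force: 25.0
```

Emit:
send_rows(
  deltas=[
    [[0,0,0],[0,0,0]],
    [[0,0,0],[0,0,0]],
    [[0,0,0],[0,0,0]],
    [[0,0,0],[0,0,0]],
    [[0,0,-0.03],[0,0,0]],
    [[0,0,-0.07],[0,0,0]],
    [[0,0,-0.08],[0,0,0]],
    [[0,0,-0.08],[0,0,0]],
    [[0,0,-0.08],[0,0,0]],
    [[0,0,-0.07],[0,0,0]],
  ],
  grip=0,
)

```text
time_s: 22.65
ee_pos: [520.4, -13.5, 229.3]
ee_rot: [179.9, 0.0, 90.0]
force: [0.7, -0.1, 0.1]
gripper_width: 91.5
gripper_force: 0.0
```

Emit:
send_rows(
  deltas=[
    [[0.03,0.01,0],[0,0,0]],
    [[0.07,0.016,0],[0,0,0]],
    [[0.07,0.016,0],[0,0,0]],
    [[0.07,0.016,0],[0,0,0]],
    [[0.07,0.016,0],[0,0,0]],
    [[0.07,0.016,0],[0,0,0]],
    [[0.07,0.016,0],[0,0,0]],
    [[0.07,0,0],[0,0,0]],
    [[0.05,0,0],[0,0,0]],
    [[0.02,0,0],[0,0,0]],
  ],
)

```text
time_s: 23.65
ee_pos: [572.4, 284.1, 225.4]
ee_rot: [-179.9, 0.0, 90.2]
force: [0.3, -0.4, 0.4]
gripper_width: 91.3
gripper_force: 0.0
```

Emit:
send_rows(
  deltas=[
    [[0,0,0],[0,0,0]],
    [[0,0,0],[0,0,0]],
    [[0,0,0],[0,0,0]],
  ],
)

```text
time_s: 23.95
ee_pos: [573.2, 280.2, 226.9]
ee_rot: [-180.0, 0.0, 90.0]
force: [0.3, -0.1, -0.1]
gripper_width: 91.3
gripper_force: 0.0
```

```bash
python3 look.py w7 copper_block nest disc_blue disc_red; python3 - <<'E'
from h import *
w=cv2.imread("pics/w7.png")[:,:,::-1].copy();k=calibration("wrist")
for c in("blue","red"):
    m=big(mask(w,c)); p=max(cv2.findContours(m,0,1)[0],key=len)[:,0]; X=back(k,p,4)[:,:2].astype(np.float32); print(c,cv2.minEnclosingCircle(X),X.mean(0))
E
```

```text
tcp [573.2 280.2 226.9] [-1.7999e+02  3.0000e-02  8.9950e+01] w 91.3 q [25. 24. 81. -0. 75. 25.] t 23.9
copper_block 0.64 [257.7, 169.2, 47.3, 48.6]
[(30, (array([575.6, 279. ]), array([34. , 33.2]), 16.4)), (86, (array([575.4, 290.4]), array([28.6, 27.9]), 16.4))]
disc_blue 0.88 [226.0, 210.8, 44.2, 43.5]
(array([533.5, 219.9]), array([54.3, 54.4]), -15.1)
disc_red 0.77 [212.3, 140.5, 46.7, 42.0]
(array([516.9, 314.9]), array([54.6, 54. ]), -1.1)
blue ((534.3170776367188, 220.58299255371094), 27.78807258605957) [534.2205  220.88197]
red ((517.5134887695312, 315.2309265136719), 27.71002769470215) [517.4915  315.43433]
```

View pics/w7.png

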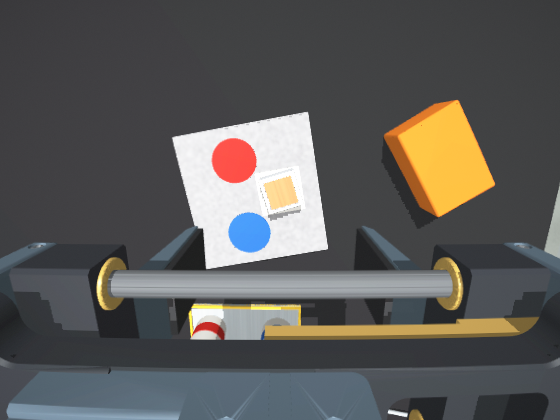

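The discs are near (234,160) and (249,232), and the copper block is at (280,192), rotated on its nest. I turn to its angle and grip it.

Emit:
send_rows(
  deltas=[
    [[0,0,0.03],[0,0,-0.295]],
    [[0,0,0.06],[0,0,-0.295]],
    [[0,0,0.08],[0,0,0]],
    [[0,0,0.08],[0,0,0]],
    [[0,0,0.07],[0,0,0]],
    [[0,0,0.04],[0,0,0]],
    [[0,0,0.025],[0,0,0]],
    [[0,0,0.014],[0,0,0]],
    [[0,0,0.008],[0,0,0]],
    [[0,0,0.004],[0,0,0]],
  ],
)

```text
time_s: 25.2
ee_pos: [573.8, 281.8, 22.2]
ee_rot: [179.9, -0.0, 106.9]
force: [-0.2, 0.3, 0.5]
gripper_width: 90.9
gripper_force: 0.0
```

Emit:
send_rows(
  deltas=[
    [[0,0,0],[0,0,0]],
    [[0,0,0],[0,0,0]],
    [[0,0,0],[0,0,0]],
    [[0,0,0],[0,0,0]],
    [[0,0,0],[0,0,0]],
    [[0,0,0],[0,0,0]],
    [[0,0,0],[0,0,0]],
    [[0,0,0],[0,0,0]],
  ],
  grip=1,
)

```text
time_s: 26.0
ee_pos: [573.3, 281.6, 21.6]
ee_rot: [180.0, -0.0, 106.9]
force: [-0.3, 0.3, 0.8]
gripper_width: 43.8
gripper_force: 25.0
```

```bash
python3 look.py w8 copper_block; python3 - <<'E'
from h import *
# line-by-line fit of the plate edges in w5 (TCP 477.5 -299.6 225, yaw 90.11): rebuild wrist camera pose
s=state();k=calibration("wrist");R0=np.array(k["R"]);T0=Ro.from_euler("xyz",s["ee_rot"],degrees=True).as_matrix()
A=R0@T0; ct=T0.T@(-R0.T@np.array(k["t"])-s["ee_pos"])
T=Ro.from_euler("xyz",[-180,-.03,90.11],degrees=True).as_matrix(); R=A@T.T; C=np.array([477.5,-299.6,225])+T@ct
kw=dict(mtx=k["mtx"],D=k["D"],R=R,t=-R@C)
def edges(n,f,k,z,c,a,size):
    g=cv2.GaussianBlur(cv2.cvtColor(f,cv2.COLOR_RGB2GRAY).astype(np.float32),(0,0),.8); a=np.radians(a); ex=np.array([np.cos(a),np.sin(a)]);ey=np.array([-ex[1],ex[0]]); out=[]
    for nrm,tg in((ex,ey),(-ex,-ey),(ey,-ex),(-ey,ex)):
        P=[]
        for t in np.linspace(-.42,.42,41)*size:
            o=np.arange(-7,7.01,.25); X=np.c_[np.array(c)+tg*t+nrm*(size/2+o[:,None]),np.full(len(o),z)]
            u=proj(k,X).astype(np.float32); v=cv2.remap(g,u[:,0],u[:,1],1).ravel(); d=np.abs(np.gradient(v)); i=d.argmax()
            if d[i]>1.0: P.append((t,o[i]))
        P=np.array(P)
        if len(P)<8: out.append((len(P),)); continue
        for _ in range(6):
            q=np.polyfit(P[:,0],P[:,1],1); r=P[:,1]-np.polyval(q,P[:,0]); keep=abs(r)<max(.7,1.5*np.median(abs(r)))
            if keep.sum()<8: break
            P=P[keep]
        out.append((len(P),round(q[1],2),round(np.degrees(np.arctan(q[0])),2)))
    print(n,"+x -x +y -y (n, offset mm, tilt deg):",out)
edges("wrist",cv2.imread("pics/w5.png")[:,:,::-1],kw,60,(484,-303.4),-5.5,90)
edges("top",cv2.imread("pics/top0.png")[:,:,::-1],calibration("top"),60,(481.8,-299.4),-5.5,90)
E
```

```text
tcp [573.3 281.6  21.6] [179.98  -0.   106.93] w 43.8 q [25. 34. 95.  0. 50.  8.] t 26.0
copper_block 0.63 [241.7, 221.1, 79.6, 83.4]
[(30, (array([572.2, 287.8]), array([33.8, 16.1]), 17.0)), (86, (array([565.1, 311.1]), array([21., 10.]), 17.0))]
wrist +x -x +y -y (n, offset mm, tilt deg): [(26, np.float64(1.11), np.float64(-0.63)), (41, np.float64(5.9), np.float64(-0.73)), (32, np.float64(0.73), np.float64(-0.47)), (35, np.float64(-0.36), np.float64(-0.64))]
top +x -x +y -y (n, offset mm, tilt deg): [(33, np.float64(4.95), np.float64(-0.69)), (39, np.float64(0.1), np.float64(-0.33)), (17, np.float64(1.0), np.float64(-1.07)), (22, np.float64(1.27), np.float64(-1.13))]
```

Emit:
send_rows(
  deltas=[
    [[0,0,-0.02],[0,0,0]],
    [[0,0,-0.04],[0,0,0]],
    [[0,0,-0.06],[0,0,0]],
    [[0,0,-0.06],[0,0,0.254]],
    [[0,0,-0.06],[0,0,0.254]],
    [[0,0,-0.047],[0,0,0.254]],
    [[-0.04,0.004,0],[0,0,0]],
    [[-0.06,0.005,0],[0,0,0]],
    [[-0.05,0.004,0],[0,0,0]],
    [[-0.031,0.003,0],[0,0,0]],
  ],
)

```text
time_s: 27.1
ee_pos: [572.3, 187.9, 164.1]
ee_rot: [-179.9, 0.1, 85.1]
force: [-0.3, 1.0, -1.0]
gripper_width: 43.9
gripper_force: 25.0
```

Emit:
send_rows(
  deltas=[
    [[0,0,0],[0,0,0]],
    [[0,0,0],[0,0,0]],
    [[0,0,0],[0,0,0]],
    [[0,0,0],[0,0,0]],
  ],
)

```text
time_s: 27.5
ee_pos: [573.4, 191.6, 164.8]
ee_rot: [-180.0, -0.0, 85.2]
force: [0.6, -0.3, -0.9]
gripper_width: 43.9
gripper_force: 25.0
```

```bash
cat > nest.py <<'E'
from h import *
import sys
def discs(w,k):
    o=[]
    for c in("blue","red"):
        m=mask(w,c); m[300:]=0; m=big(m); p=max(cv2.findContours(m,0,1)[0],key=len)[:,0]; X=back(k,p,4)[:,:2].astype(np.float32); (x,y),r=cv2.minEnclosingCircle(X); print(c,np.round([x,y,r],2),X.mean(0)); o.append((x,y))
    b,r=np.array(o); d=(r-b); L=np.linalg.norm(d); d/=L; n=np.array([d[1],-d[0]]); a=np.degrees(np.arctan2(n[1],n[0]))
    c=(b+r)/2+n*np.sqrt(69**2-48**2); print("sep",L,"nest pred",c.round(2),"yaw",a.round(2)); return c,a
if __name__=="__main__":
    s=state();k=calibration("wrist");w=grab_frame("wrist"); cv2.imwrite(f"pics/{sys.argv[1]}.png",w[:,:,::-1]); print(s["ee_pos"].round(1),s["ee_rot"].round(2))
    c,a=discs(w,k); print("nest fit",fitsq(w,k,56,4,(c[0],c[1],a),6,4))
E
python3 nest.py w9; python3 - <<'E'
from h import *
from nest import discs
f=grab_frame("top");k=calibration("top"); cv2.imwrite("pics/top2.png",f[:,:,::-1])
for l in("nest","green_block"):
    for d in trace("top",l)[:1]: print(l,d["p"],d["bbox"],rect(k,big(near(mask(f,"green"),d["bbox"])),30) if "g" in l[0] else "")
m=mask(f,"blue")
E
```

```text
[573.4 191.6 164.8] [-1.7999e+02 -2.0000e-02  8.5180e+01]
blue [533.93 220.05  27.88] [533.9435  220.46611]
red [517.18 314.61  27.84] [517.03827 315.08466]
sep 96.0279698960928 nest pred [574.36 275.98] yaw 10.05
nest fit (array([574.76, 276.17,  10.03]), np.float64(-109.9))
green_block 0.79 [279.7, 255.4, 28.3, 20.6] (array([519.5, -11.7]), array([31.9, 31.7]), 0.9)
```

View pics/w9.png

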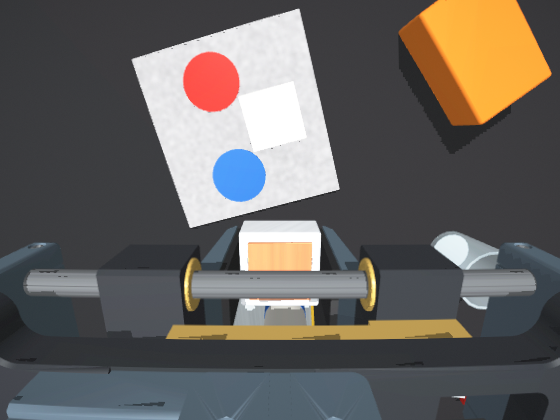

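The view shows the empty nest at (273,116) and both discs. The nest fit agrees with the position predicted from the discs to within 0.4 mm. I carry the copper block to the stage and stop short to see the bare plate.

Emit:
send_rows(
  deltas=[
    [[-0.03,-0.002,0],[0,0,0]],
    [[-0.06,-0.005,0],[0,0,0]],
    [[-0.07,-0.005,0],[0,0,0]],
    [[-0.07,-0.005,0],[0,0,0]],
    [[-0.07,-0.005,0],[0,0,0]],
    [[-0.07,-0.005,0],[0,0,0]],
    [[-0.07,-0.005,0],[0,0,0]],
    [[-0.07,-0.005,0],[0,0,0]],
    [[-0.07,-0.005,0],[0,0,0]],
    [[-0.07,-0.005,0],[0,0,0]],
  ],
)

```text
time_s: 28.7
ee_pos: [521.2, -133.2, 165.1]
ee_rot: [180.0, 0.0, 85.1]
force: [1.0, 0.4, -0.6]
gripper_width: 44.1
gripper_force: 25.0
```

Emit:
send_rows(
  deltas=[
    [[-0.07,-0.005,0],[0,0,0]],
    [[-0.07,-0.005,0],[0,0,0]],
    [[-0.07,-0.005,0],[0,0,0]],
    [[-0.07,-0.005,0],[0,0,0]],
    [[-0.07,-0.005,0],[0,0,0]],
    [[-0.07,-0.005,0],[0,0,0]],
    [[-0.06,-0.005,0],[0,0,0]],
    [[-0.04,-0.005,0],[0,0,0]],
    [[-0.006,0,0],[0,0,0]],
    [[0,0,0],[0,0,0]],
  ],
)

```text
time_s: 29.7
ee_pos: [479.4, -391.3, 164.7]
ee_rot: [-180.0, -0.1, 85.0]
force: [-0.4, 0.4, -1.3]
gripper_width: 43.9
gripper_force: 25.0
```

Emit:
send_rows(
  deltas=[
    [[0,0,0],[0,0,0]],
    [[0,0,0],[0,0,0]],
    [[0,0,0],[0,0,0]],
  ],
)

```text
time_s: 30.0
ee_pos: [480.2, -390.4, 165.1]
ee_rot: [180.0, -0.0, 85.2]
force: [0.1, 0.9, -0.6]
gripper_width: 43.6
gripper_force: 25.0
```

```bash
python3 - <<'E'
from h import *
s=state();k=calibration("wrist");w=grab_frame("wrist"); cv2.imwrite("pics/w10.png",w[:,:,::-1]); print(s["ee_pos"].round(1),s["ee_rot"].round(2))
p=fitsq(w,k,90,60,(483,-302,-5),6,3); print("plate",p); w=w.copy()
x,y,a=p[0]; c,d=np.cos(np.radians(a))*45,np.sin(np.radians(a))*45
u=proj(k,[[x+c-d,y+d+c,60],[x-c-d,y-d+c,60],[x-c+d,y-d-c,60],[x+c+d,y+d-c,60]]); print(u.round(1))
l,t=(u.min(0)-25).astype(int); l=max(l,0);t=max(t,0); r,b=(u.max(0)+25).astype(int)
cv2.polylines(w,[(u*8).astype(np.int32)],True,(255,0,0),1,cv2.LINE_AA,3)
cv2.imwrite("pics/fit10.png",cv2.resize(w[t:b,l:r],None,fx=3.5,fy=3.5,interpolation=cv2.INTER_NEAREST)[:590,:790,::-1])
E
```

```text
[ 480.2 -390.4  165.1] [ 1.800e+02 -1.000e-02  8.518e+01]
plate (array([ 483.69, -303.32,   -4.7 ]), np.float64(-318.1))
[[329.4  52.1]
 [216.6  52.3]
 [221.6 165.2]
 [325.7 165. ]]
```

View pics/fit10.png

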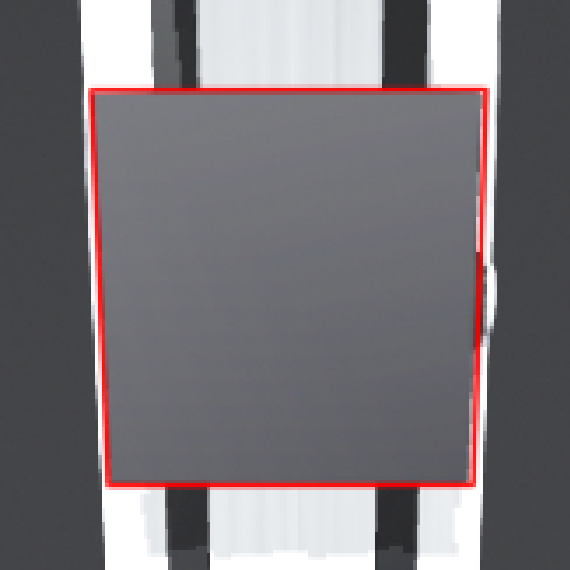

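The red outline lies on the bare plate's edges, so the plate centre and yaw are good. I move over it and lower.

Emit:
send_rows(
  deltas=[
    [[0.02,-0.001,0],[0,0,0]],
    [[0.04,-0.002,0],[0,0,0]],
    [[0.05,-0.003,0],[0,0,0]],
    [[0.04,-0.002,0],[0,0,0]],
    [[0.02,-0.001,0],[0,0,0]],
    [[0.01,-0.001,0],[0,0,0]],
    [[0,0,0.02],[0,0,0]],
    [[0,0,0.04],[0,0,0]],
    [[0,0,0.04],[0,0,0]],
    [[0,0,0.03],[0,0,0]],
  ],
)

```text
time_s: 31.05
ee_pos: [482.0, -301.8, 97.9]
ee_rot: [-179.9, -0.0, 85.1]
force: [0.1, 0.4, -0.9]
gripper_width: 44.0
gripper_force: 25.0
```

Emit:
send_rows(
  deltas=[
    [[0,0,0.015],[0,0,0]],
    [[0,0,0],[0,0,0]],
    [[0,0,0],[0,0,0]],
    [[0,0,0],[0,0,0]],
    [[0,0,0],[0,0,0]],
  ],
)

```text
time_s: 31.55
ee_pos: [483.0, -301.7, 93.2]
ee_rot: [179.9, 0.0, 85.1]
force: [-0.8, 0.1, -0.8]
gripper_width: 43.7
gripper_force: 25.0
```

Emit:
send_rows(
  deltas=[
    [[0.002,0,0.012],[0,0,0]],
    [[0,0,0.01],[0,0,0]],
    [[0,0,0.006],[0,0,0]],
    [[0,0,0.003],[0,0,0]],
    [[0,0,0.001],[0,0,0]],
    [[0,0,0],[0,0,0]],
    [[0,0,0],[0,0,0]],
    [[0,0,0],[0,0,0]],
  ],
)

```text
time_s: 32.35
ee_pos: [482.4, -300.1, 77.5]
ee_rot: [-180.0, -0.0, 85.1]
force: [-2.2, 2.1, 7.7]
gripper_width: 43.7
gripper_force: 25.0
```

Emit:
send_rows(
  deltas=[
    [[0,0,0],[0,0,0]],
    [[0,0,0],[0,0,0]],
    [[0,0,0],[0,0,0]],
    [[0,0,0],[0,0,0]],
    [[0,0,-0.03],[0,0,0]],
    [[0,0,-0.05],[0,0,0]],
    [[0,0,-0.05],[0,0,0]],
    [[-0.05,0,-0.04],[0,0,0]],
    [[-0.07,0,0],[0,0,0]],
    [[-0.06,0,0],[0,0,0]],
  ],
  grip=0,
)

```text
time_s: 33.35
ee_pos: [475.3, -391.4, 162.4]
ee_rot: [179.9, 0.1, 85.1]
force: [-0.3, 0.3, -0.3]
gripper_width: 91.4
gripper_force: 0.0
```

Emit:
send_rows(
  deltas=[
    [[0,0,0],[0,0,0]],
    [[0,0,0],[0,0,0]],
    [[0,0,0],[0,0,0]],
    [[0,0,0],[0,0,0]],
  ],
)

```text
time_s: 33.75
ee_pos: [475.0, -388.9, 161.3]
ee_rot: [-180.0, -0.0, 85.2]
force: [-0.6, -0.3, 0.2]
gripper_width: 91.7
gripper_force: 0.0
```

```bash
python3 - <<'E'
from h import *
s=state();k=calibration("wrist");w=grab_frame("wrist"); cv2.imwrite("pics/w11.png",w[:,:,::-1]); print(s["ee_pos"].round(1),s["ee_rot"].round(2))
print("plate",fitsq(w,k,90,60,(483.7,-303.3,-4.7),3,2))
print("block top",fitsq(w,k,44,84,(483.7,-303.3,-4.7),3,4))
d=trace("wrist","copper_block")[0]; m=big(near(mask(w,"copper"),d["bbox"])); print(d["bbox"],rect(k,m,86))
cv2.imwrite("pics/fit11.png",cv2.resize(w[30:200,190:360],None,fx=3,fy=3,interpolation=cv2.INTER_NEAREST)[:,:,::-1])
E
```

```text
[ 475.  -388.9  161.3] [-1.7998e+02 -4.0000e-02  8.5160e+01]
plate (array([ 484.52, -303.47,   -4.67]), np.float64(-319.8))
block top (array([ 483.41, -302.8 ,   -4.78]), np.float64(-350.0))
[249.9, 75.7, 61.7, 65.0] (array([ 483.4, -302.8]), array([33.1, 33.7]), -4.8)
```

View pics/fit11.png

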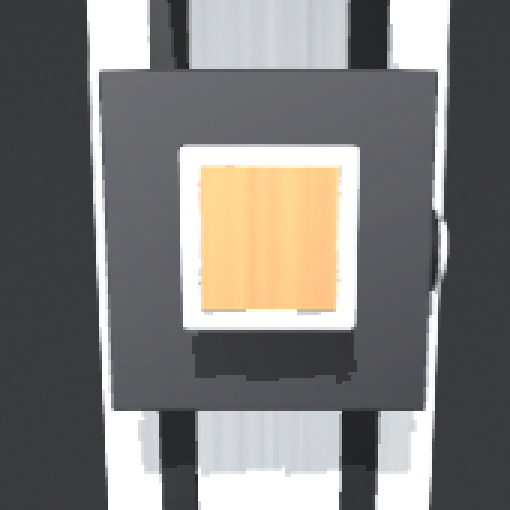

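The copper block stands square on the plate, with its centre within about 1 mm of the middle. Next is the green block in the tray.

Emit:
send_rows(
  deltas=[
    [[0,0,-0.05],[0,0,-0.169]],
    [[0.02,0.003,-0.05],[0,0,0]],
    [[0.06,0.008,0],[0,0,0]],
    [[0.08,0.01,0],[0,0,0]],
    [[0.08,0.01,0],[0,0,0]],
    [[0.08,0.01,0],[0,0,0]],
    [[0.08,0.01,0],[0,0,0]],
    [[0.08,0.01,0],[0,0,0]],
    [[0.08,0.01,0],[0,0,0]],
    [[0.08,0.01,0],[0,0,0]],
  ],
)

```text
time_s: 34.85
ee_pos: [515.6, -68.0, 211.7]
ee_rot: [180.0, -0.0, 90.0]
force: [0.7, -0.1, -0.6]
gripper_width: 91.3
gripper_force: 0.0
```

Emit:
send_rows(
  deltas=[
    [[0.06,0.008,0],[0,0,0]],
    [[0.04,0.002,0],[0,0,0]],
    [[0.01,0,0],[0,0,0]],
    [[0,0,0],[0,0,0]],
    [[0,0,0],[0,0,0]],
    [[0,0,0],[0,0,0]],
  ],
)

```text
time_s: 35.45
ee_pos: [520.8, -16.1, 211.5]
ee_rot: [180.0, 0.0, 89.9]
force: [-0.3, 0.1, 0.6]
gripper_width: 91.3
gripper_force: 0.0
```

```bash
python3 look.py w12 green_block bottle_blue bottle_red
```

```text
tcp [520.8 -16.1 211.5] [1.800e+02 2.000e-02 8.987e+01] w 91.3 q [-3. 14. 98. -0. 68. -3.] t 35.5
green_block 0.92 [260.0, 170.2, 40.8, 40.5]
[(30, (array([522.1, -13.5]), array([32.5, 33.5]), -0.1)), (86, (array([522.1,  -2.1]), array([27.2, 27.9]), -0.1))]
bottle_blue 0.66 [300.2, 86.8, 60.4, 52.3]
 cap@114 [569.5  69.3 114. ] 1908
bottle_red 0.79 [195.0, 80.1, 58.7, 56.3]
 cap@114 [474.7  73.5 114. ] 1932
```

Emit:
send_rows(
  deltas=[
    [[0.006,0,0.03],[0,0,0]],
    [[0,0,0.06],[0,0,0]],
    [[0,0,0.08],[0,0,0]],
    [[0,0,0.07],[0,0,0]],
    [[0,0,0.06],[0,0,0]],
    [[0,0,0.035],[0,0,0]],
    [[0,0,0.02],[0,0,0]],
    [[0,0,0.012],[0,0,0]],
    [[0,0,0.008],[0,0,0]],
    [[0,0,0.005],[0,0,0]],
  ],
)

```text
time_s: 36.65
ee_pos: [521.4, -12.1, 21.9]
ee_rot: [179.9, -0.0, 89.9]
force: [0.4, -0.3, 0.6]
gripper_width: 91.4
gripper_force: 0.0
```

Emit:
send_rows(
  deltas=[
    [[0,0,0],[0,0,0]],
    [[0,0,0],[0,0,0]],
    [[0,0,0],[0,0,0]],
    [[0,0,0],[0,0,0]],
    [[0,0,0],[0,0,0]],
    [[0,0,0],[0,0,0]],
    [[0,0,0],[0,0,0]],
    [[0,0,0],[0,0,0]],
  ],
  grip=1,
)

```text
time_s: 37.45
ee_pos: [520.9, -12.0, 21.5]
ee_rot: [180.0, -0.0, 89.9]
force: [0.6, 0.8, 1.1]
gripper_width: 43.8
gripper_force: 25.0
```

Emit:
send_rows(
  deltas=[
    [[0,0,-0.02],[0,0,0]],
    [[0,0,-0.05],[0,0,0]],
    [[0,0,-0.06],[0,0,0]],
    [[0,0,-0.06],[0,0,0]],
    [[0,0,-0.05],[0,0,0]],
    [[0.02,0.004,-0.027],[0,0,0]],
    [[0.05,0.01,0],[0,0,0]],
    [[0.06,0.01,0],[0,0,0]],
    [[0.06,0.01,0],[0,0,0]],
    [[0.06,0.01,0],[0,0,0]],
  ],
)

```text
time_s: 38.45
ee_pos: [542.8, 113.9, 155.5]
ee_rot: [180.0, -0.0, 89.9]
force: [0.5, 0.3, -1.6]
gripper_width: 44.2
gripper_force: 25.0
```

Emit:
send_rows(
  deltas=[
    [[0.06,0.01,0],[0,0,0]],
    [[0.06,0.01,0],[0,0,0]],
    [[0.06,0.01,0],[0,0,0]],
    [[0.06,0.01,0],[0,0,0]],
    [[0.05,0.01,0],[0,0,0]],
    [[0.03,0.01,0],[0,0,0]],
    [[0.009,0,0],[0,0,-0.177]],
    [[0,0,0],[0,0,-0.177]],
    [[0,0,0],[0,0,0]],
    [[0,0,0],[0,0,0]],
  ],
)

```text
time_s: 39.45
ee_pos: [573.1, 276.9, 155.1]
ee_rot: [-180.0, 0.0, 100.0]
force: [0.4, 0.2, -1.9]
gripper_width: 44.0
gripper_force: 25.0
```

Emit:
send_rows(
  deltas=[
    [[0,0,0.03],[0,0,0]],
    [[0,0,0.05],[0,0,0]],
    [[0,0,0.06],[0,0,0]],
    [[0,0,0.05],[0,0,0]],
    [[0,0,0.03],[0,0,0]],
    [[0,0,0.015],[0,0,0]],
    [[0,0,0],[0,0,0]],
    [[0,0,0],[0,0,0]],
    [[0,0,0],[0,0,0]],
  ],
)

```text
time_s: 40.35
ee_pos: [574.0, 277.7, 38.8]
ee_rot: [179.9, -0.0, 100.1]
force: [-0.7, 0.3, -1.6]
gripper_width: 43.6
gripper_force: 25.0
```

Emit:
send_rows(
  deltas=[
    [[0,-0.001,0.012],[0,0,0]],
    [[0,0,0.01],[0,0,0]],
    [[0,0,0.007],[0,0,0]],
    [[0,0,0.004],[0,0,0]],
    [[0,0,0.0015],[0,0,0]],
    [[0,0,0],[0,0,0]],
    [[0,0,0],[0,0,0]],
    [[0,0,0],[0,0,0]],
  ],
)

```text
time_s: 41.15
ee_pos: [572.3, 277.2, 21.5]
ee_rot: [-180.0, 0.0, 100.1]
force: [-2.8, -2.3, 7.8]
gripper_width: 43.6
gripper_force: 25.0
```

Emit:
send_rows(
  deltas=[
    [[0,0,0],[0,0,0]],
    [[0,0,0],[0,0,0]],
    [[0,0,0],[0,0,0]],
    [[0,0,0],[0,0,0]],
    [[0,0,-0.03],[0,0,0]],
    [[0,0,-0.07],[0,0,0]],
    [[0,0,-0.08],[0,0,0]],
    [[0,0,-0.08],[0,0,0.177]],
    [[-0.05,0,-0.05],[0,0,0.177]],
    [[-0.07,0,0],[0,0,0]],
  ],
  grip=0,
)

```text
time_s: 42.15
ee_pos: [577.4, 218.9, 179.8]
ee_rot: [179.5, -0.2, 90.0]
force: [-0.1, 0.4, 0.4]
gripper_width: 91.6
gripper_force: 0.0
```

Emit:
send_rows(
  deltas=[
    [[-0.07,0,0],[0,0,0]],
    [[0,0,0],[0,0,0]],
    [[0,0,0],[0,0,0]],
    [[0,0,0],[0,0,0]],
    [[0,0,0],[0,0,0]],
  ],
)

```text
time_s: 42.65
ee_pos: [574.8, 183.4, 175.0]
ee_rot: [-180.0, -0.0, 90.0]
force: [-0.5, 0.6, -0.5]
gripper_width: 91.3
gripper_force: 0.0
```

```bash
python3 nest.py w13; python3 look.py w14 green_block; python3 - <<'E'
from h import *
w=grab_frame("wrist");k=calibration("wrist"); print("blk",fitsq(w,k,44,28,(574.6,276.1,10),4,4))
cv2.imwrite("pics/w15.png",cv2.resize(w[0:240,120:360],None,fx=2.4,fy=2.4)[:,:,::-1])
E
```

```text
[574.8 183.4 175. ] [-1.7999e+02 -2.0000e-02  9.0010e+01]
blue [533.92 219.98  27.76] [533.9035  220.14412]
red [516.98 314.67  27.78] [516.9524  314.87265]
sep 96.19202879578502 nest pred [574.24 276.06] yaw 10.14
nest fit (array([574.62, 276.2 ,  10.02]), np.float64(-140.0))
tcp [574.7 183.4 175. ] [-1.7999e+02 -1.0000e-02  9.0020e+01] w 91.0 q [17. 23. 90.  0. 67. 17.] t 42.7
green_block 0.97 [253.2, 79.8, 48.8, 51.5]
[(30, (array([573.3, 275.7]), array([33.1, 33.1]), 10.2)), (86, (array([573.8, 271.8]), array([26.9, 26.9]), 10.2))]
blk (array([579.74, 271.23,   9.99]), np.float64(-246.8))
```

View pics/w15.png

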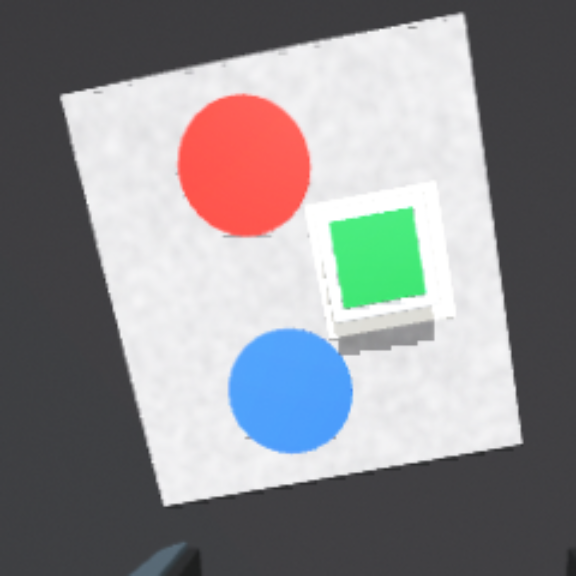

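The green block sits in the nest about 1.2 mm off its centre and square to it. Now I go back for the blue bottle.

Emit:
send_rows(
  deltas=[
    [[0,0,-0.05],[0,0,0]],
    [[-0.03,-0.004,-0.05],[0,0,0]],
    [[-0.06,-0.005,0],[0,0,0]],
    [[-0.06,-0.005,0],[0,0,0]],
    [[-0.05,0,0],[0,0,0]],
    [[-0.024,0,0],[0,0,0]],
    [[0,0,0],[0,0,0]],
    [[0,0,0],[0,0,0]],
    [[0,0,0],[0,0,0]],
    [[0,0,0],[0,0,0]],
  ],
)

```text
time_s: 43.85
ee_pos: [567.7, 71.4, 225.1]
ee_rot: [-180.0, -0.0, 90.0]
force: [0.2, 0.5, 0.9]
gripper_width: 91.2
gripper_force: 0.0
```

```bash
cat > cap.py <<'E'
from h import *
import sys
c=sys.argv[1]; s=state();k=calibration("wrist");w=grab_frame("wrist"); print(s["ee_pos"].round(1),s["ee_rot"].round(2))
m=near(mask(w,c),trace("wrist","bottle_"+c)[0]["bbox"]); m[:, :]=big(m); p=max(cv2.findContours(m,0,1)[0],key=len)[:,0]; R=np.array(k["R"]); C=-R.T@k["t"]
X=back(k,p,116)[:,:2]; ctr=X.mean(0)
d=(C[:2]-ctr)/np.linalg.norm(C[:2]-ctr); e=np.array([-d[1],d[0]])
far=(X@d).min(); w_=X@e; mid=(w_.max()+w_.min())/2
c0=d*(far+19.5)+e*mid; print("cap width",(w_.max()-w_.min()).round(1),"depth",((X@d).max()-far).round(1),"centre wrist",c0.round(1),"robot",(c0+[-1.2,.7]).round(1), "C",C.round(0))
E
python3 cap.py blue
```

```text
[567.7  71.4 225.1] [-1.7999e+02 -2.0000e-02  9.0020e+01]
cap width 37.5 depth 39.8 centre wrist [569.8  70.5] robot [568.6  71.2] C [569. 142. 382.]
```

Emit:
send_rows(
  deltas=[
    [[-0.002,0,0.04],[0,0,0]],
    [[0,0,0.06],[0,0,0]],
    [[0,0,0.06],[0,0,0]],
    [[0,0,0.06],[0,0,0]],
    [[0,0,0.04],[0,0,0]],
    [[0,0,0.03],[0,0,0]],
    [[0,0,0.015],[0,0,0]],
    [[0,0,0.008],[0,0,0]],
    [[0,0,0.004],[0,0,0]],
    [[0,0,0],[0,0,0]],
  ],
)

```text
time_s: 44.95
ee_pos: [568.0, 69.5, 67.2]
ee_rot: [179.9, -0.0, 89.9]
force: [-0.5, -0.6, -0.2]
gripper_width: 91.2
gripper_force: 0.0
```

Emit:
send_rows(
  deltas=[
    [[0,0,0],[0,0,0]],
    [[0,0,0],[0,0,0]],
    [[0,0,0],[0,0,0]],
    [[0,0,0],[0,0,0]],
    [[0,0,0],[0,0,0]],
    [[0,0,0],[0,0,0]],
    [[0,0,0],[0,0,0]],
    [[0,0,0],[0,0,0]],
  ],
  grip=1,
)

```text
time_s: 45.75
ee_pos: [567.8, 69.4, 66.7]
ee_rot: [180.0, -0.0, 89.9]
force: [0.4, 0.3, -0.5]
gripper_width: 43.5
gripper_force: 25.0
```

Emit:
send_rows(
  deltas=[
    [[0,0,-0.02],[0,0,0]],
    [[0,0,-0.04],[0,0,0]],
    [[0,0,-0.04],[0,0,0]],
    [[0.01,-0.003,-0.02],[0,0,0]],
    [[0.03,-0.007,0],[0,0,0]],
    [[0.05,-0.012,0],[0,0,0]],
    [[0.05,-0.012,0],[0,0,0]],
    [[0.05,-0.012,0],[0,0,0]],
    [[0.05,-0.012,0],[0,0,0]],
    [[0.035,-0.008,0],[0,0,0]],
  ],
)

```text
time_s: 46.75
ee_pos: [532.9, 209.3, 125.5]
ee_rot: [-179.8, 0.0, 90.0]
force: [0.2, -0.1, -1.8]
gripper_width: 43.2
gripper_force: 25.0
```

Emit:
send_rows(
  deltas=[
    [[0.02,-0.004,0],[0,0,0]],
    [[0.006,0,0],[0,0,0]],
    [[0,0,0.02],[0,0,0]],
    [[0,0,0.03],[0,0,0]],
    [[0,0,0.03],[0,0,0]],
    [[0,0,0.01],[0,0,0]],
    [[0,0,0],[0,0,0]],
    [[0,0,0],[0,0,0]],
    [[0,0,0],[0,0,0]],
  ],
)

```text
time_s: 47.65
ee_pos: [533.4, 219.9, 82.4]
ee_rot: [179.9, -0.0, 89.9]
force: [0.0, 0.2, -1.1]
gripper_width: 43.6
gripper_force: 25.0
```

Emit:
send_rows(
  deltas=[
    [[0,-0.001,0.012],[0,0,0]],
    [[0,0,0.01],[0,0,0]],
    [[0,0,0.006],[0,0,0]],
    [[0,0,0.003],[0,0,0]],
    [[0,0,0.001],[0,0,0]],
    [[0,0,0],[0,0,0]],
    [[0,0,0],[0,0,0]],
    [[0,0,0],[0,0,0]],
  ],
)

```text
time_s: 48.45
ee_pos: [532.0, 219.9, 66.6]
ee_rot: [-180.0, -0.0, 89.9]
force: [-2.5, -0.7, 6.0]
gripper_width: 43.4
gripper_force: 25.0
```

Emit:
send_rows(
  deltas=[
    [[0,0,0],[0,0,0]],
    [[0,0,0],[0,0,0]],
    [[0,0,0],[0,0,0]],
    [[0,0,0],[0,0,0]],
    [[0,0,-0.03],[0,0,0]],
    [[0,0,-0.05],[0,0,0]],
    [[0,0,-0.08],[0,0,0]],
    [[0,0,-0.08],[0,0,0]],
    [[0,0,-0.08],[0,0,0]],
    [[0,0,0],[0,0,0]],
  ],
  grip=0,
)

```text
time_s: 49.45
ee_pos: [535.3, 221.1, 231.9]
ee_rot: [179.3, -0.3, 89.9]
force: [0.3, 0.2, -0.2]
gripper_width: 91.4
gripper_force: 0.0
```

```bash
python3 cap.py blue; python3 - <<'E'
from h import *
k=calibration("wrist");w=grab_frame("wrist"); cv2.imwrite("pics/w16.png",cv2.resize(w[100:300,180:400],None,fx=2.7,fy=2.7)[:,:,::-1])
E
```

```text
[535.3 221.1 231.9] [179.33  -0.27  89.95]
cap width 37.4 depth 40.5 centre wrist [533.7 220.4] robot [532.5 221.1] C [535. 291. 389.]
```

View pics/w16.png

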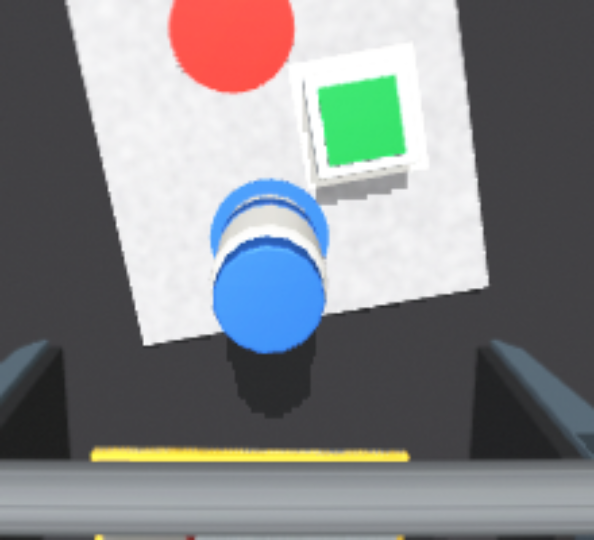

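The blue bottle stands centred left to right on its disc. Now the red one.

Emit:
send_rows(
  deltas=[
    [[-0.03,-0.012,0],[0,0,0]],
    [[-0.06,-0.024,0],[0,0,0]],
    [[-0.06,-0.024,0],[0,0,0]],
    [[-0.06,-0.024,0],[0,0,0]],
    [[-0.05,-0.02,0],[0,0,0]],
    [[-0.03,-0.014,0],[0,0,0]],
    [[0,0,0],[0,0,0]],
    [[0,0,0],[0,0,0]],
    [[0,0,0],[0,0,0]],
    [[0,0,0],[0,0,0]],
  ],
)

```text
time_s: 50.6
ee_pos: [473.5, 75.7, 225.5]
ee_rot: [-180.0, -0.0, 90.0]
force: [0.8, 0.6, 0.3]
gripper_width: 90.8
gripper_force: 0.0
```

```bash
python3 cap.py red
```

```text
[473.5  75.7 225.5] [-1.7999e+02 -2.0000e-02  9.0010e+01]
cap width 36.7 depth 40.6 centre wrist [474.3  74.7] robot [473.1  75.4] C [475. 147. 382.]
```

Emit:
send_rows(
  deltas=[
    [[0,-0.001,0.04],[0,0,0]],
    [[0,0,0.06],[0,0,0]],
    [[0,0,0.06],[0,0,0]],
    [[0,0,0.06],[0,0,0]],
    [[0,0,0.04],[0,0,0]],
    [[0,0,0.03],[0,0,0]],
    [[0,0,0.015],[0,0,0]],
    [[0,0,0.008],[0,0,0]],
    [[0,0,0.005],[0,0,0]],
    [[0,0,0],[0,0,0]],
  ],
)

```text
time_s: 51.7
ee_pos: [473.0, 75.1, 67.0]
ee_rot: [180.0, -0.0, 90.0]
force: [-0.0, 0.2, 0.1]
gripper_width: 91.1
gripper_force: 0.0
```

Emit:
send_rows(
  deltas=[
    [[0,0,0],[0,0,0]],
    [[0,0,0],[0,0,0]],
    [[0,0,0],[0,0,0]],
    [[0,0,0],[0,0,0]],
    [[0,0,0],[0,0,0]],
    [[0,0,0],[0,0,0]],
    [[0,0,0],[0,0,0]],
    [[0,0,0],[0,0,0]],
  ],
  grip=1,
)

```text
time_s: 52.5
ee_pos: [472.7, 75.0, 66.7]
ee_rot: [180.0, -0.0, 89.9]
force: [-0.8, 0.4, -0.6]
gripper_width: 43.8
gripper_force: 25.0
```

Emit:
send_rows(
  deltas=[
    [[0,0,-0.02],[0,0,0]],
    [[0,0,-0.05],[0,0,0]],
    [[0,0,-0.06],[0,0,0]],
    [[0,0,-0.06],[0,0,0]],
    [[0,0,-0.05],[0,0,0]],
    [[0.01,0.002,-0.02],[0,0,0]],
    [[0.03,0.005,0],[0,0,0]],
    [[0.05,0.009,0],[0,0,0]],
    [[0.06,0.011,0],[0,0,0]],
    [[0.06,0.011,0],[0,0,0]],
  ],
)

```text
time_s: 53.5
ee_pos: [490.9, 181.7, 194.9]
ee_rot: [-179.8, 0.0, 89.9]
force: [0.3, -0.6, -1.3]
gripper_width: 43.8
gripper_force: 25.0
```

Emit:
send_rows(
  deltas=[
    [[0.06,0.011,0],[0,0,0]],
    [[0.06,0.011,0],[0,0,0]],
    [[0.06,0.011,0],[0,0,0]],
    [[0.05,0.009,0],[0,0,0]],
    [[0.03,0.006,0],[0,0,0]],
    [[0.012,0,0],[0,0,0]],
    [[0,0,0],[0,0,0]],
    [[0,0,0],[0,0,0]],
    [[0,0,0],[0,0,0]],
  ],
)

```text
time_s: 54.4
ee_pos: [515.7, 314.9, 196.8]
ee_rot: [-180.0, 0.0, 89.9]
force: [-0.2, 0.3, -1.8]
gripper_width: 43.5
gripper_force: 25.0
```

Emit:
send_rows(
  deltas=[
    [[0,0,0.02],[0,0,0]],
    [[0,0,0.04],[0,0,0]],
    [[0,0,0.05],[0,0,0]],
    [[0,0,0.05],[0,0,0]],
    [[0,0,0.04],[0,0,0]],
    [[0,0,0.02],[0,0,0]],
    [[0,0,0.01],[0,0,0]],
    [[0,0,0],[0,0,0]],
    [[0,0,0],[0,0,0]],
    [[0,0,0],[0,0,0]],
  ],
)

```text
time_s: 55.4
ee_pos: [516.5, 316.3, 82.8]
ee_rot: [179.9, -0.1, 89.9]
force: [1.0, 0.3, -0.7]
gripper_width: 43.3
gripper_force: 25.0
```

Emit:
send_rows(
  deltas=[
    [[0,0,0.012],[0,0,0]],
    [[0,0,0.01],[0,0,0]],
    [[0,0,0.006],[0,0,0]],
    [[0,0,0.003],[0,0,0]],
    [[0,0,0.0015],[0,0,0]],
    [[0,0,0],[0,0,0]],
    [[0,0,0],[0,0,0]],
    [[0,0,0],[0,0,0]],
  ],
)

```text
time_s: 56.2
ee_pos: [515.7, 315.9, 66.7]
ee_rot: [-180.0, -0.0, 89.9]
force: [-2.6, -1.1, 8.1]
gripper_width: 43.4
gripper_force: 25.0
```

Emit:
send_rows(
  deltas=[
    [[0,0,0],[0,0,0]],
    [[0,0,0],[0,0,0]],
    [[0,0,0],[0,0,0]],
    [[0,0,0],[0,0,0]],
    [[0,0,-0.03],[0,0,0]],
    [[0,0,-0.05],[0,0,0]],
    [[0,0,-0.08],[0,0,0]],
    [[0,0,-0.08],[0,0,0]],
    [[0,0,-0.08],[0,0,0]],
    [[0,0,0],[0,0,0]],
  ],
  grip=0,
)

```text
time_s: 57.2
ee_pos: [518.6, 317.6, 231.9]
ee_rot: [179.4, -0.4, 89.9]
force: [-0.2, 0.6, -0.3]
gripper_width: 90.9
gripper_force: 0.0
```

```bash
python3 cap.py red; python3 cap.py blue
```

```text
[518.6 317.6 231.9] [179.38  -0.37  89.94]
cap width 37.5 depth 39.7 centre wrist [517.  316.1] robot [515.8 316.8] C [518. 388. 389.]
[516.1 316.1 226.1] [ 1.7991e+02 -5.0000e-02  8.9940e+01]
cap width 38.3 depth 25.9 centre wrist [533.8 220.4] robot [532.6 221.1] C [517. 387. 383.]
```

Emit:
send_rows(
  deltas=[
    [[-0.04,0,-0.02],[0,0,0]],
    [[-0.08,-0.01,0],[0,0,0]],
    [[-0.09,-0.01,0],[0,0,0]],
    [[-0.09,-0.01,0],[0,0,0]],
    [[-0.09,-0.01,0],[0,0,0]],
    [[-0.09,-0.01,0],[0,0,0]],
    [[-0.09,0,0],[0,0,0]],
    [[-0.09,0,0],[0,0,0]],
    [[-0.08,0,0],[0,0,0]],
    [[-0.04,0,0],[0,0,0]],
  ],
)

```text
time_s: 58.4
ee_pos: [489.0, -77.7, 234.8]
ee_rot: [-179.9, 0.1, 89.8]
force: [-0.4, 0.2, 0.6]
gripper_width: 91.2
gripper_force: 0.0
```

```bash
python3 - <<'E'
from h import *
from scipy.spatial import cKDTree
print(state()["ee_pos"].round(1))
o=[]
for n in("top","scene"):
    f=grab_frame(n);k=calibration(n)
    D={"blue":(531.3,222.3),"red":(514.4,316.7)}
    for c in("blue","red"):
        d=trace(n,"bottle_"+c)[0]; m=near(mask(f,c),d["bbox"]); nn,L,S,Cc=cv2.connectedComponentsWithStats(m); i=1+S[1:,4].argmax()
        print(n,c,S[i].tolist(),"@108",back(k,[Cc[i]],108)[0].round(1),"disc(top frame)",D[c])
    o.append(cv2.resize(f[225:310,90:210] if n=="top" else f[200:320,340:490],(400,320)))
cv2.imwrite("pics/end.png",np.hstack(o)[:,:,::-1])
E
```

```text
[489.  -77.7 234.8]
top blue [157, 256, 22, 22, 374] @108 [531.  221.3 108. ] disc(top frame) (531.3, 222.3)Traceback (most recent call last):
  File "<stdin>", line 9, in <module>
ValueError: attempt to get argmax of an empty sequence
```

View once.

```bash
python3 - <<'E'
from h import *
o=[]
for n in("top","scene"):
    f=grab_frame(n);k=calibration(n)
    for c in("blue","red"):
        m=mask(f,c); nn,L,S,Cc=cv2.connectedComponentsWithStats(m)
        for i in range(1,nn):
            if S[i,4]>150: print(n,c,S[i].tolist(),"@108",back(k,[Cc[i]],108)[0].round(1))
    for l in("copper_block","green_block","beaker"): print(l,[(round(d["p"],2),d["bbox"]) for d in trace(n,l)[:1]])
    o.append(cv2.resize(f[225:310,90:210] if n=="top" else f[200:320,340:490],(400,320)))
cv2.imwrite("pics/end.png",np.hstack(o)[:,:,::-1])
E
```

```text
top blue [0, 123, 12, 53, 337] @108 [775.1 547.1 108. ]
top blue [157, 256, 22, 22, 375] @108 [531.  221.4 108. ]
top blue [174, 257, 21, 26, 158] @108 [522.6 185.5 108. ]
top red [313, 102, 16, 39, 442] @108 [792.3 -86.7 108. ]
top red [131, 268, 20, 26, 183] @108 [509.1 268.  108. ]
top red [104, 270, 25, 21, 410] @108 [515.  316.5 108. ]
copper_block [(0.45, [142.7, 237.8, 30.1, 28.1])]
green_block [(0.76, [137.4, 239.9, 28.4, 25.8])]
beaker [(0.79, [207.6, 134.1, 30.3, 37.7])]
scene blue [391, 222, 24, 23, 418] @108 [530.6 221.3 108. ]
scene blue [375, 245, 27, 24, 202] @108 [591.7 232.3 108. ]
scene red [151, 232, 43, 29, 573] @108 [843.2 -50.5 108. ]
scene red [440, 251, 26, 24, 479] @108 [514.4 316.5 108. ]
scene red [418, 270, 28, 26, 260] @108 [577.  311.6 108. ]
copper_block [(0.55, [218.7, 75.1, 27.3, 25.4])]
green_block [(0.97, [383.3, 268.7, 33.8, 31.8])]
beaker [(0.79, [251.7, 271.8, 38.3, 38.0])]
```

View pics/end.png

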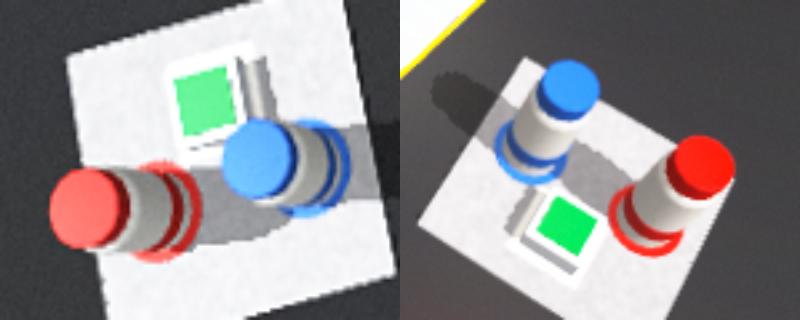

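The bottles stand upright on their discs, within about 1 mm of centre. The green block is in the nest, copper was checked on the stage, and the beaker has not moved. I let the arm settle and hand the job in.

Emit:
send_rows(
  deltas=[
    [[0,0,0],[0,0,0]],
    [[0,0,0],[0,0,0]],
    [[0,0,0],[0,0,0]],
    [[0,0,0],[0,0,0]],
  ],
)

```text
time_s: 59.35
ee_pos: [490.5, -74.0, 235.5]
ee_rot: [180.0, -0.0, 89.9]
force: [0.8, 0.4, 0.4]
gripper_width: 91.1
gripper_force: 0.0
```

```bash
python3 -c "
from workcell import *
print(job_done())"
```

```text
the job is handed in; nothing more can be done
None
```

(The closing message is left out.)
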